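# Load the three-lane drilling fixture

### The arm

A 7-joint arm with a two-finger parallel gripper is mounted at the origin on the work surface. World frame = base frame: x ahead of the robot, y to its left, z up, the work surface at z = 0. Lengths are in m, angles in rad, forces in N, time in s.
With the tool pointing down it reaches from about 0.4 to 0.9 m from the base axis. Payload 5.5 kg.
Tool frame: the origin (TCP) lies at the very end of the fingers, on their centre line; the grasp point (between the pads) lies 19 mm behind it; z points along the fingers, y is the direction in which the jaws open and shut (so a half turn about z gives the same grasp; the last joint's range is limited). The gripper opens to 92 mm and grips with 3 to 60 N. Pads are 19 mm wide; open, the fingers measure 130 mm over their backs; the gripper's body (75 mm by 190 mm) begins 47 mm behind the grasp point.
Start: joints at [1.433, 0.501, -0.427, 1.55, 0.221, 1.138, -0.21], TCP at [0.254, -0.598, 0.227] pointing down, gripper open.
Joint ranges: [-2.88, 2.88], [-0.31, 2.03], [-1.54, 1.56], [0.2, 2.42], [-1.41, 4.55], [0.19, 2.02], [-2.57, 2.57]. Speed limits (rad/s): [2.57, 2.57, 3.14, 3.14, 3.14, 3.14, 3.14].

### API

Orientations are given as [roll, pitch, yaw] about the fixed x, y, z axes, in that order (R = Rz(yaw) Ry(pitch) Rx(roll)).
In Python, from plant import sense, imaging, order gives the robot as it stands. The module is installed in compiled form; this text tells all that it offers.
- The arm moves only by the tool servo_tool, never from a script. Its argument "targets" is a list that holds one entry, the list of rows, each a list of 7 numbers: the turn, a rotation vector about the tool's x, y, z in degrees, then the shift along the tool's x, y, z in mm, then the closure, from -1 (fully open) to 1 (shut), so that 0 is half open. In form: [[[wx, wy, wz, x, y, z, jaw], ...]]. A call has 1 to 5 rows; each row is the pose to reach, as a shift and turn from the pose measured when the call began, along the tool's axes at that moment; what a row does not reach only later rows make up. A row lasts 1/8 s, in which the tool goes at most 62.5 mm and 10.7 degrees, less where a joint would pass 70% of its speed; a pose out of reach is approached as far as the arm can. A call with a gripper value outside its range is refused whole. The fingers move at their own pace and stop on an object; the grip force is fixed at half the most. Time passes only in rows, so rows that repeat a pose let the fingers close. It gives the time, the measured TCP pose, the force and the opening at its end, in the units of the state.
- sense(): the state, without advancing time (a new reading comes with each control period).
- imaging.read_camera(name): name is "side" or "top"; returns the picture (480x640x3 uint8, red, green, blue); there is no depth.
- imaging.camera_params(name): a dict with "fovy" (degrees; the focal length in pixels is half the picture's height over the tangent of half this angle, whatever the lens; pixels are square), "cx", "cy" (the principal point, pixels), "view" (4x4, takes a point from world to camera coordinates). Camera axes: x right, y down, z forward; pixel columns grow to the right and rows downward; lengths in m; the calibration is good to about 2 mm. A picture is of the moment at which its call begins. camera_params takes no time and is no camera call.
- order.close_job(): hands the job in, once; it reports no verdict.
The state is a dict: "clock": time; "joint_positions": joint angles; "dq": joint speeds; "joint_torque": joint torques, N m; "ee_pos": TCP position; "eef_rot": TCP orientation; "contact_force": force on the tool from outside, world axes, zero at the start; "moment": the same for the moment, N m; "opening": opening from 0.0 (shut) to 1.0 (fully open).
Only numpy, scipy, OpenCV 4.12 (cv2) and the standard library are available. Lean on these libraries where they do the work, as an engineer would, in place of code of your own. Each camera call takes 0.05 s, during which the arm holds its last target.

### The job

Set up the drilling fixture: take the offcut that lies across its rails and put it in the scrap bin, then load every aluminium blank lying on the bench, each in a lane of its own (any lane), lying step upward with its milled-down low end leading, slid along the lane under the overhang until it is fully home against the end stop. The blanks look alike from both ends and the high end will not go under, so find out by eye or touch which end is low and turn the blank round where needed. Only when all blanks are home, throw the clamp lever fully over to the right, and then press the start button fully in; leave the other things on the bench where they are.

Things in the scene. Friction and masses are not known exactly. Their poses are not given: they have to be found in the camera images.
- fixture: Three-lane drilling fixture, bolted down. Origin on the bench, under the middle of the front face (mouth) of its overhang; +x is the feed direction (away from the robot, turned up to 5 degrees). Lanes along x at y = -115, 0, +115 mm on a 10 mm base plate (x -170 to +140, y -172 to +172 mm). The head is 100 mm tall, with spindle boxes to 145 mm on it behind x = 45 mm, and hoses.
- lane1_mouth (a point): Mouth of the right-hand (-y) lane: on its floor, 10 mm above the bench, under the front edge of the overhang; axes of the fixture. Before it, from x = -165 mm, the lane lies between rails 10 mm high, 8 mm thick and 54 mm apart, tapering to 50 mm over the last 30 mm. Beyond it is a tunnel 50 mm wide, 34 mm high and 50 mm deep, up to a solid end stop.
- lane1_home (a point): Where the centre of a blank lies when fully home in the right-hand (-y) lane: on the lane's line, 20 mm in front of the mouth, 30 mm above the bench. Axes of the fixture.
- lane2_mouth (a point): Mouth of the middle lane: on its floor, 10 mm above the bench, under the front edge of the overhang; axes of the fixture. Before it, from x = -165 mm, the lane lies between rails 10 mm high, 8 mm thick and 54 mm apart, tapering to 50 mm over the last 30 mm. Beyond it is a tunnel 50 mm wide, 34 mm high and 50 mm deep, up to a solid end stop.
- lane2_home (a point): Where the centre of a blank lies when fully home in the middle lane: on the lane's line, 20 mm in front of the mouth, 30 mm above the bench. Axes of the fixture.
- lane3_mouth (a point): Mouth of the left-hand (+y) lane: on its floor, 10 mm above the bench, under the front edge of the overhang; axes of the fixture. Before it, from x = -165 mm, the lane lies between rails 10 mm high, 8 mm thick and 54 mm apart, tapering to 50 mm over the last 30 mm. Beyond it is a tunnel 50 mm wide, 34 mm high and 50 mm deep, up to a solid end stop.
- lane3_home (a point): Where the centre of a blank lies when fully home in the left-hand (+y) lane: on the lane's line, 20 mm in front of the mouth, 30 mm above the bench. Axes of the fixture.
- blank1_c (a point): Centre (half its length, 20 mm above its underside) of an aluminium blank 140 mm long (x), 44 mm wide (y), 300 g; may be absent. 40 mm tall, but one end is milled down on top in a step to 30 mm over 55 mm of length. WHICH end (+x or -x) differs from blank to blank and is not told: look or feel for the lower top. Starts flat on the bench, step upward.
- blank2_c (a point): Centre (half its length, 20 mm above its underside) of an aluminium blank 140 mm long (x), 44 mm wide (y), 300 g; may be absent. 40 mm tall, but one end is milled down on top in a step to 30 mm over 55 mm of length. WHICH end (+x or -x) differs from blank to blank and is not told: look or feel for the lower top. Starts flat on the bench, step upward.
- blank3_c (a point): Centre (half its length, 20 mm above its underside) of an aluminium blank 140 mm long (x), 44 mm wide (y), 300 g; may be absent. 40 mm tall, but one end is milled down on top in a step to 30 mm over 55 mm of length. WHICH end (+x or -x) differs from blank to blank and is not told: look or feel for the lower top. Starts flat on the bench, step upward.
- offcut_c (a point): Centre of the offcut, a plain aluminium bar 34 mm (x) by 130 mm (y) by 30 mm tall with a dark spot on its ends, 180 g, lying across the rails of the fixture.
- scrap: Scrap bin, open painted steel box 170 mm (x) by 130 mm (y), 60 mm tall, 4 mm walls, fixed; origin under its centre.
- clamp (a joint): Angle of the clamp lever on top of the fixture's head, rad: near 0 leaning to the fixture's +y (left), 1.0 thrown fully over to -y (right). It stays where it is left; a light push on its tip moves it.
- clamp_tip (a point): Tip of the clamp lever (black, about 80 mm long, pivoting about a line along the fixture's x about 25 mm behind the mouth, on the middle lane's line).
- start (a joint): Travel of the start button, m: 0 out, 0.006 fully in (takes 5 N; springs back). It is pressed from above.
- start_top (a point): Middle of the top of the start button (28 mm across, dark, in a black housing) on top of the fixture's head, over the left-hand (+y) lane, 22 mm behind the mouth's front face.
- oil: Grey oil bottle, 60 mm across, 150 mm tall. Not part of the job. Origin under its centre.
- mug: White mug, 76 mm across, 85 mm tall. Not part of the job. Origin under its centre.
- wrench: Steel wrench, 180 mm long, lying flat. Not part of the job. Origin under its centre.
- driver: Screwdriver, 190 mm long, lying flat. Not part of the job. Origin under its centre.
- tape: Grey ring (roll), 90 mm across, 30 mm tall. Not part of the job. Origin under its centre.
- spray: Bare metal spray can with a white cap, 56 mm across, 160 mm tall. Not part of the job. Origin under its centre.
Mind the look-alikes: they are no part of the job. Leave any pink look-alike of the part that bears blank3_c alone. What is shaped like the part that bears blank1_c but pink is not meant.

How it is judged:
By the outcome, as a careful person would: the job done as asked, in the order asked, and still so for the second after the job is handed in, with the robot touching nothing.
Of blank1, blank2, blank3 only 2 to 3 are there at a start; the rules pass over those that are not, and their reading is None.
At some moment in a run one of blank1, blank2, blank3 may be knocked a few centimetres aside while the robot is not near it.
Once in a run the grip may slacken for a moment while it holds something.
It also fails if it takes over 210 s, if anything falls off the work surface, if the arm or the gripper's body presses on something with over 40 N, if the wrist force passes 120 N, or if a joint passes its speed limit or range.

## Working session

There is one attempt and no reset: what is moved stays moved. The work goes in short steps, Python scripts to look and compute and a tool call to move; the robot and the scene stay as the last step left them, time stands still between calls to the robot, and variables do not carry over. Pictures are saved under pics/ and viewed, and the job is handed in when it is done.

Besides the shell and the picture viewer there is one more tool, called as name(argument=value, ...) on one line, values as JSON. servo_tool: Moves the arm, as the interface text tells. Its arguments: {"type":"object","properties":{"targets":{"type":"array","items":{"type":"array","items":{"type":"array","items":{"type":"number"}}}}},"required":["targets"]}

```bash
mkdir -p pics; ls; python3 - <<'E'
from plant import sense, imaging, order
import cv2
print(sense())
for n in ("side","top"):
    im=imaging.read_camera(n); cv2.imwrite(f"pics/{n}0.png",im[:,:,::-1]); print(n,imaging.camera_params(n))
E
```

```text
pics
{'clock': 0.0, 'joint_positions': array([ 1.43320471,  0.50183481, -0.42677018,  1.55144007,  0.22079647,
        1.13829917, -0.21027514]), 'dq': array([-5.66430522e-04, -2.34957021e-03, -5.63962088e-04,  8.82182253e-05,
       -7.40056791e-04, -1.19121695e-03, -8.67088580e-04]), 'joint_torque': array([-8.07943870e-04, -5.66593587e+01, -5.81643373e+00, -2.79111779e+01,
       -6.85950997e-02,  3.06568283e-02,  1.98270864e-04]), 'ee_pos': array([ 0.25327215, -0.59787046,  0.2256888 ]), 'eef_rot': array([-3.13966525e+00, -5.74456004e-05,  4.00849369e-01]), 'contact_force': array([-0.03858702,  0.06026144,  0.25752623]), 'moment': array([ 0.06138672, -0.00214233, -0.00845759]), 'opening': 1.000383916970211}
side {'fovy': 45.65378174115006, 'cx': 327.83738184986953, 'cy': 243.3902220157826, 'view': array([[ 0.8179836 , -0.57521846,  0.00515205, -0.39279648],
       [-0.29722689, -0.43030269, -0.85234721,  0.19750492],
       [ 0.49250279,  0.69567472, -0.52295094,  1.62971779],
       [ 0.        ,  0.        ,  0.        ,  1.        ]])}
top {'fovy': 56.42311608190904, 'cx': 324.54713376573494, 'cy': 239.90211832960642, 'view': array([[-0.02685255, -0.99926948, -0.02719293, -0.06359095],
       [-0.99553214,  0.02919573, -0.08979626,  0.44405822],
       [ 0.09052458,  0.02466018, -0.99558886,  1.32550583],
       [ 0.        ,  0.        ,  0.        ,  1.        ]])}
```

View pics/side0.png

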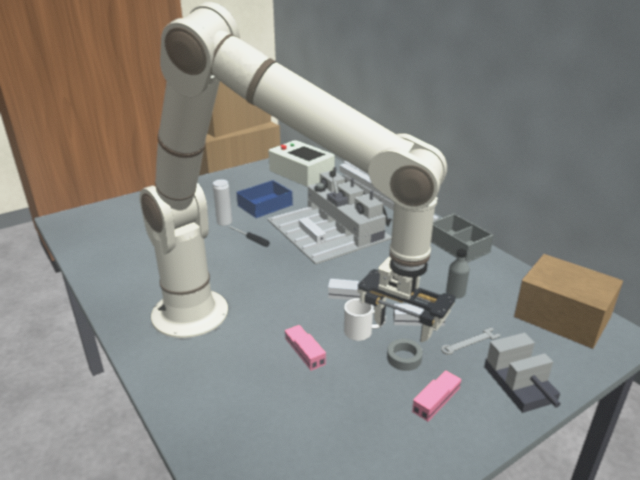

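View pics/top0.png

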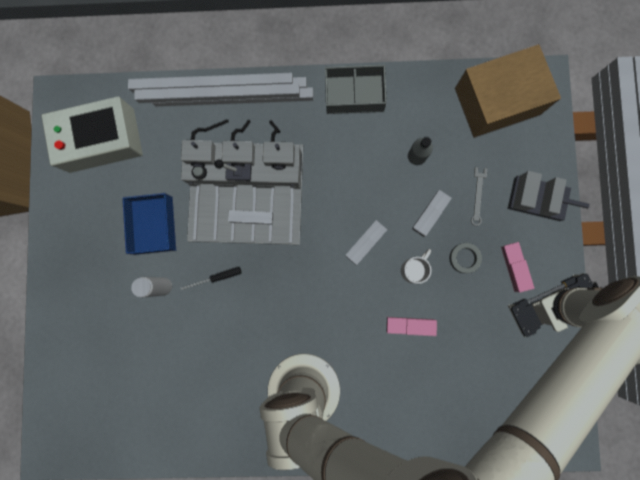

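```bash
cat > h.py <<'E'
import numpy as np, cv2
from plant import sense, imaging, order
from scipy.spatial.transform import Rotation as R
def K(n):
    p=imaging.camera_params(n); f=240/np.tan(np.radians(p['fovy']/2)); return f,p['cx'],p['cy'],np.array(p['view'])
def proj(n,P):
    f,cx,cy,V=K(n); P=np.atleast_2d(P); c=P@V[:3,:3].T+V[:3,3]; return np.c_[cx+f*c[:,0]/c[:,2],cy+f*c[:,1]/c[:,2]]
def ray(n,uv):
    f,cx,cy,V=K(n); uv=np.atleast_2d(uv).astype(float); d=np.c_[(uv[:,0]-cx)/f,(uv[:,1]-cy)/f,np.ones(len(uv))]@V[:3,:3]
    return -V[:3,:3].T@V[:3,3], d
def onz(n,uv,z):
    o,d=ray(n,uv); t=(z-o[2])/d[:,2]; return o+d*t[:,None]
def shot(n,name,box=None,s=1):
    im=imaging.read_camera(n); 
    crop(im,name,box,s); return im
def crop(im,name,box=None,s=1):
    if box: im=im[box[1]:box[3],box[0]:box[2]]
    im=cv2.resize(im,None,fx=s,fy=s,interpolation=cv2.INTER_CUBIC); cv2.imwrite(f'pics/{name}.png',im[:,:,::-1])
def tool(P,yaw=None,tip=(np.pi,0)):
    """shift (mm) and turn (deg, rotvec) in tool axes to reach P (m) pointing down with tool yaw"""
    s=sense(); T=R.from_euler('xyz',s['eef_rot']); d=T.inv().apply(np.array(P)-s['ee_pos'])*1000
    w=np.zeros(3)
    if yaw is not None:
        w=np.degrees((T.inv()*R.from_euler('xyz',[np.pi,0,yaw])).as_rotvec())
    print('t',round(s['clock'],2),'pos',s['ee_pos'].round(4),'rot',np.degrees(s['eef_rot']).round(1),'F',s['contact_force'].round(1),'op',round(s['opening'],3))
    print('turn',w.round(1),'shift',d.round(1)); return w,d
E
python3 - <<'E'
import cv2
from h import *
t=cv2.imread('pics/top0.png')[:,:,::-1]; s=cv2.imread('pics/side0.png')[:,:,::-1]
crop(t,'t_fix',(110,110,310,260),4); crop(t,'t_bl',(330,170,460,275),6); crop(s,'s_bl',(310,260,460,350),5); crop(s,'s_fix',(210,150,410,270),4)
E
```

```text
(no output)
```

View pics/t_fix.png

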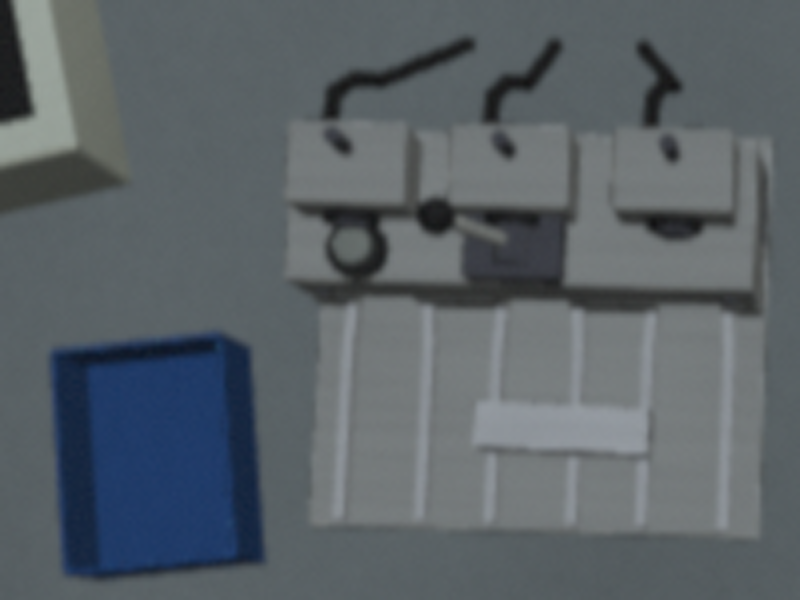

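View pics/t_bl.png

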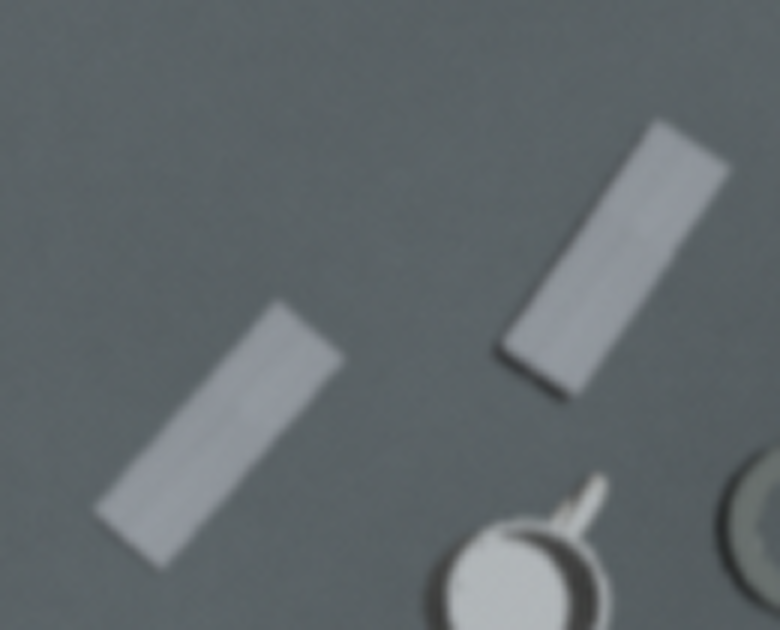

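View pics/s_bl.png

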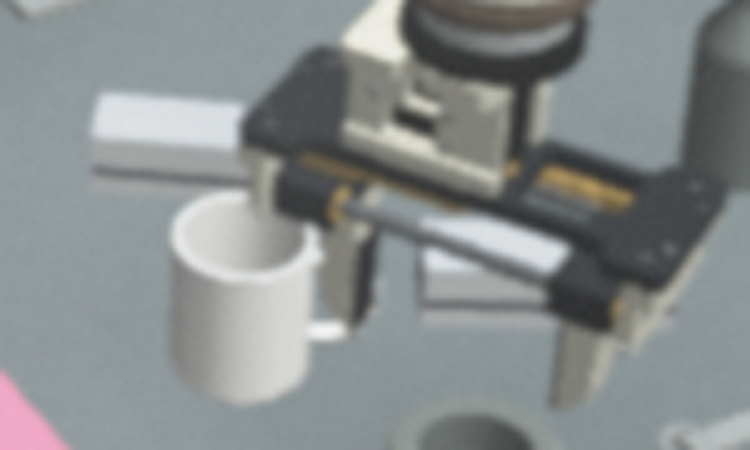

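View pics/s_fix.png

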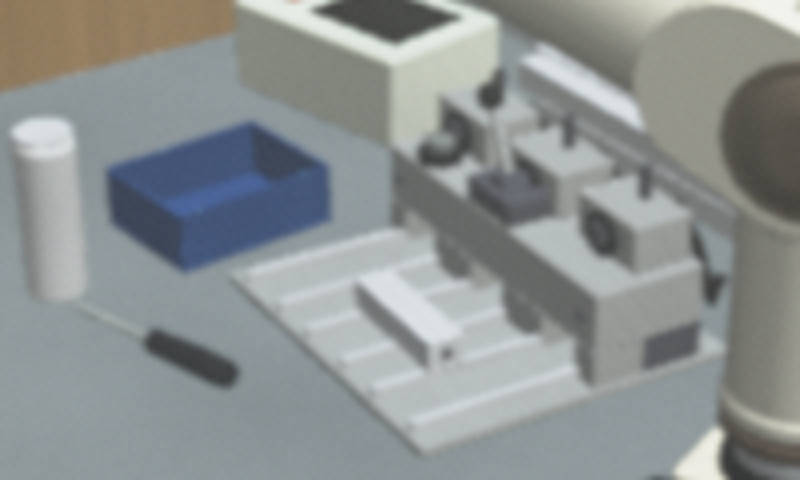

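```bash
python3 - <<'E'
import cv2
from h import *
from scipy.signal import find_peaks
from scipy.optimize import least_squares
t=cv2.imread('pics/top0.png'); g=cv2.cvtColor(t,cv2.COLOR_BGR2GRAY).astype(float)
cor=onz('top',[[187.75,241],[299.75,244.25]],0.01); print(cor)
ys=np.array([146,84,31,-31,-84,-146])/1000
obs=[];lab=[]
for r in range(190,239):
    row=g[r-1:r+2,185:305].mean(0)
    if 205<r<226: continue
    pk,_=find_peaks(row,prominence=8)
    exp=np.interp(r,[186,241],[0,1])*(-np.array([352,430,500,577,650,728])+np.array([337,420,489,571,640,722]))+np.array([352,430,500,577,650,728])
    exp=exp/4+110-185
    for i,e in enumerate(exp):
        k=pk[np.abs(pk-e)<2.5]
        if len(k)==1:
            k=k[0]; a,b,c=row[k-1:k+2]; o=0.5*(a-c)/(a-2*b+c)
            obs.append([185+k+o,r]);lab.append(ys[i])
P=onz('top',obs,0.02)[:,:2];lab=np.array(lab)
def res(p): 
    n=np.array([-np.sin(p[0]),np.cos(p[0])]); return P@n-p[1]-lab
s=least_squares(res,[0,0.2],loss='soft_l1',f_scale=0.002); a,c=s.x
print('yaw deg',np.degrees(a),c,len(P),np.std(s.fun), [ (round(l,3),(res(s.x)[lab==l].mean()*1000).round(1)) for l in ys])
ux=np.array([np.cos(a),np.sin(a)]); print('front edge along x', cor[:,:2]@ux, 'origin x proj',(cor[:,:2]@ux).mean()+.17)
X0=(cor[:,:2]@ux).mean()+.17; O=X0*ux+c*np.array([-ux[1],ux[0]]); print('origin',O)
# mouth top edge z=.1
e=onz('top',np.array([[287,281],[755,299]])/4+[110,110],0.1); print('head front edge',e[:,:2]@ux, e[:,:2]@[-ux[1],ux[0]]-c)
# blanks
hsv=cv2.cvtColor(t,cv2.COLOR_BGR2HSV)
m=((g>125)&(hsv[...,1]<60)).astype(np.uint8)
for box,n in (((335,210,395,270),'A'),((405,180,460,240),'B')):
    mm=np.zeros_like(m); mm[box[1]:box[3],box[0]:box[2]]=m[box[1]:box[3],box[0]:box[2]]
    cs,_=cv2.findContours(mm,cv2.RETR_EXTERNAL,cv2.CHAIN_APPROX_NONE); cc=max(cs,key=cv2.contourArea)
    rr=cv2.minAreaRect(cc); b=cv2.boxPoints(rr); w=onz('top',b,.038); 
    print(n,rr,cv2.contourArea(cc)); ee=[np.linalg.norm(w[i]-w[(i+1)%4]).round(3) for i in range(4)]; print(ee,w.mean(0).round(4)); 
    i=int(ee[1]>ee[0]); d=w[i+1]-w[i]; print('axis deg',np.degrees(np.arctan2(d[1],d[0])))
print('offcut',onz('top',np.array([[475,401],[648,408],[645,455],[471,446]])/4+110,.05))
print('bin',onz('top',np.array([[52,352],[222,334],[263,560],[66,576]])/4+110,.06))
E
```

```text
[[ 4.51802571e-01  3.41595883e-01  1.00000000e-02]
 [ 4.31913900e-01 -3.77161394e-04  1.00000000e-02]]
yaw deg -3.22597888430213 0.1987288079306771 174 0.00046495617380923 [(np.float64(0.146), np.float64(-0.1)), (np.float64(0.084), np.float64(0.2)), (np.float64(0.031), np.float64(-0.1)), (np.float64(-0.031), np.float64(0.3)), (np.float64(-0.084), np.float64(-0.3)), (np.float64(-0.146), np.float64(0.1))]
front edge along x [0.43186358 0.43125069] origin x proj 0.601557138441214
origin [0.61178719 0.16456174]
head front edge [0.59997582 0.59477395] [ 0.16469845 -0.17373275]
A ((366.1283264160156, 241.92478942871094), (14.769316673278809, 46.189395904541016), 41.18592834472656) 637.5
[np.float64(0.137), np.float64(0.044), np.float64(0.137), np.float64(0.043)] [ 0.4309 -0.1993  0.038 ]
axis deg -42.842349338160346
B ((432.5535888671875, 212.3472900390625), (14.647507667541504, 45.0779914855957), 34.592288970947266) 605.5
[np.float64(0.135), np.float64(0.043), np.float64(0.135), np.float64(0.043)] [ 0.513  -0.3985  0.038 ]
axis deg -36.56948736876095
offcut [[0.53606815 0.20545011 0.05      ]
 [0.52681538 0.07662268 0.05      ]
 [0.49182098 0.079417   0.05      ]
 [0.50246308 0.20868526 0.05      ]]
bin [[0.58110619 0.51925454 0.06      ]
 [0.59057473 0.39163453 0.06      ]
 [0.42144282 0.36035821 0.06      ]
 [0.41384543 0.50648019 0.06      ]]
```

```bash
python3 - <<'E'
from h import *
for y in (85.6,-94.4): tool([0.514,0.1425,0.21],np.radians(y))
print('mug',onz('top',[[418,269]],.085),'bottle',onz('top',[[423,143]],.15))
print(proj('top',[[0.6118,0.1646,0.01]]),proj('side',[[0.6118,0.1646,0.01]]))
E
```

```text
t 0.1 pos [ 0.2533 -0.5979  0.2257] rot [-179.9    0.    23. ] F [0.1 0.7 0.2] op 1.001
turn [ -0.1  -0.1 -62.6] shift [ 529.  -579.9   16.8]
t 0.1 pos [ 0.2533 -0.5979  0.2257] rot [-179.9    0.    23. ] F [0.1 0.7 0.2] op 1.001
turn [-1.000e-01  1.000e-01  1.174e+02] shift [ 529.  -579.9   16.8]
mug [[ 0.34586139 -0.33943499  0.085     ]] bottle [[ 0.68961501 -0.35708184  0.15      ]]
[[244.90594041 187.48475895]] [[331.47498156 225.59137247]]
```

Candidates (top-view pixels): the offcut is the bright bar across the rails at (250,217); the bars at (220,85) behind the fixture are stock. The blanks are grey bars at (366,242) and (433,212). The pink look-alikes at (518,267) and (412,327) are excluded. The scrap bin is the blue box at (149,225), which measures about 0.17 x 0.13; the dark divided tray at (355,88) is not it. The crops confirm the offcut (about 34x130, top at 50 mm) and the two bare blanks (about 137x44).

servo_tool(targets=[[[0,0,-8,55,-60,0,-1],[0,0,-16,110,-120,0,-1],[0,0,-25,165,-181,0,-1],[0,0,-33,220,-241,0,-1],[0,0,-42,275,-301,0,-1]]])

```text
clock: 0.72
ee_pos: [0.3574, -0.3016, 0.226]
eef_rot: [-3.14, -0.001, 1.139]
contact_force: [0.7, -0.9, -0.1]
opening: 0.999
```

```bash
python3 - <<'E'
from h import *
tool([0.514,0.1425,0.20],np.radians(85.6)); print(sense()['joint_positions'].round(2))
E
```

```text
t 0.72 pos [ 0.3574 -0.3016  0.226 ] rot [-1.799e+02 -1.000e-01  6.520e+01] F [ 0.7 -0.9 -0.1] op 0.999
turn [ -0.1  -0.1 -20.4] shift [468.8 -43.7  26.6]
[ 1.3   0.2  -0.73  1.98  0.16  1.01  0.06]
```

servo_tool(targets=[[[0,0,-10,62,-6,0,-1],[0,0,-20,124,-12,0,-1],[0,0,-20,186,-18,0,-1],[0,0,-20,248,-24,0,-1],[0,0,-20,310,-30,0,-1]]])

```text
clock: 1.35
ee_pos: [0.4599, -0.007, 0.2264]
eef_rot: [-3.141, -0.001, 1.487]
contact_force: [1.4, -1.0, -0.3]
opening: 1.0
```

```bash
python3 - <<'E'
from h import *
tool([0.514,0.1425,0.12],np.radians(85.6)); print(sense()['joint_positions'].round(2))
E
```

```text
t 1.35 pos [ 0.4599 -0.007   0.2264] rot [-180.    -0.    85.2] F [ 1.4 -1.  -0.3] op 1.0
turn [-0.  -0.  -0.4] shift [153.4  41.5 106.5]
[ 0.83  0.24 -0.98  2.    0.23  1.02 -0.34]
```

servo_tool(targets=[[[0,0,-0.4,55,14,20,-1],[0,0,-0.4,110,28,40,-1],[0,0,-0.4,153.4,41.5,60,-1],[0,0,-0.4,153.4,41.5,86,-1],[0,0,-0.4,153.4,41.5,106,-1]]])

```text
clock: 1.98
ee_pos: [0.5133, 0.1428, 0.1189]
eef_rot: [-3.139, -0.0, 1.495]
contact_force: [0.2, -0.6, 0.1]
opening: 1.001
```

```bash
python3 - <<'E'
from h import *
tool([0.514,0.1425,0.034],np.radians(85.6)); print(sense()['joint_positions'].round(2))
a=shot('side','s1'); b=shot('top','t1'); crop(a,'s1_bl',(310,250,450,350),5)
g=proj('side',[0.514,.1425,.05]); print(g, proj('top',[0.514,.1425,.05]))
crop(a,'s1_g',(230,100,400,280),4);crop(b,'t1_g',(180,150,320,260),5)
E
```

```text
t 1.98 pos [0.5133 0.1428 0.1189] rot [-179.9   -0.    85.7] F [ 0.2 -0.6  0.1] op 1.001
turn [-0.1 -0.   0.1] shift [-0.3  1.  84.9]
[ 0.35  0.55 -0.86  1.92  0.52  0.91 -0.84]
[[312.07614797 226.13015779]] [[249.92045858 216.96403641]]
```

View pics/s1_bl.png

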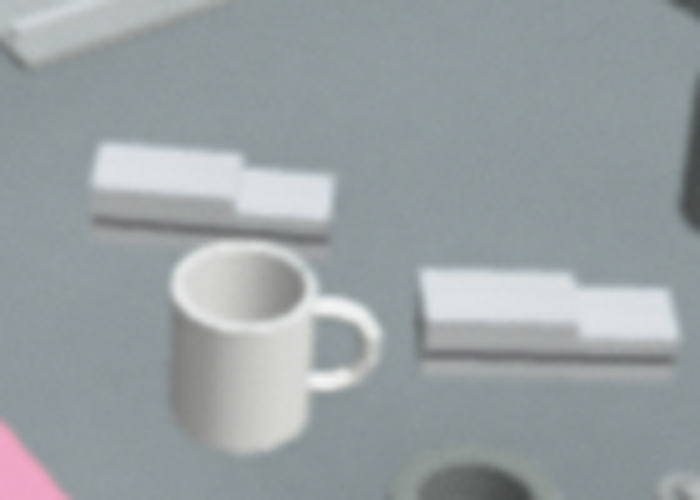

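View pics/s1.png

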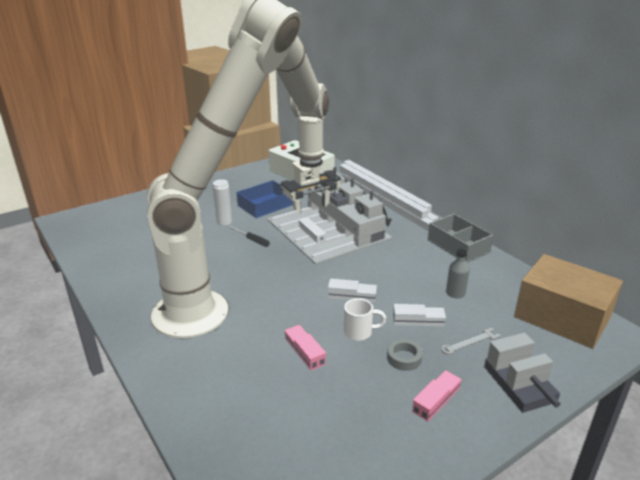

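View pics/t1.png

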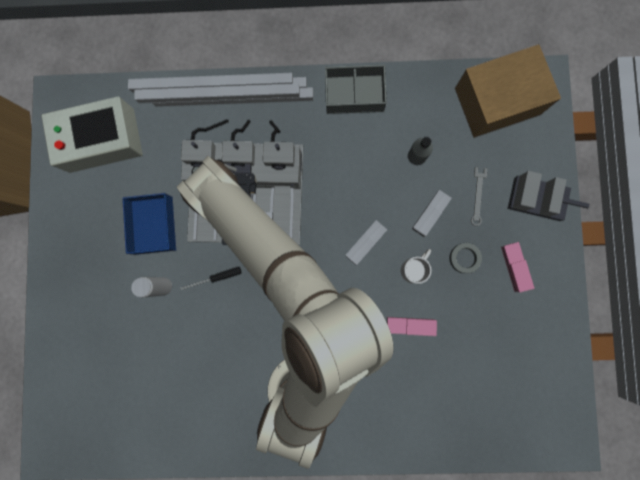

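servo_tool(targets=[[[0,0,0,0,1,40,-1],[0,0,0,0,1,70,-1],[0,0,0,0,1,81,-1],[0,0,0,0,1,81,1],[0,0,0,0,1,81,1]]])

```text
clock: 2.7
ee_pos: [0.5139, 0.1411, 0.0385]
eef_rot: [-3.139, 0.001, 1.493]
contact_force: [-0.4, -0.1, 0.2]
opening: 0.827
```

servo_tool(targets=[[[0,0,0,0,0,0,1],[0,0,0,0,0,0,1],[0,0,0,0,0,0,1]]])

```text
clock: 3.08
ee_pos: [0.5141, 0.1411, 0.0389]
eef_rot: [-3.139, 0.001, 1.493]
contact_force: [-0.6, -0.3, -0.3]
opening: 0.504
```

```bash
python3 - <<'E'
from h import *
tool([0.514,0.1425,0.034],np.radians(85.6)); print(sense()['joint_positions'].round(2))
a=shot('side','s2');crop(a,'s2_g',(250,140,400,260),5)
E
```

```text
t 3.08 pos [0.5141 0.1411 0.0389] rot [-179.9    0.    85.5] F [-0.6 -0.3 -0.3] op 0.504
turn [-0.1  0.  -0.1] shift [ 1.4 -0.2  4.9]
[ 0.27  0.67 -0.75  1.96  0.65  0.78 -0.94]
```

View pics/s2_g.png

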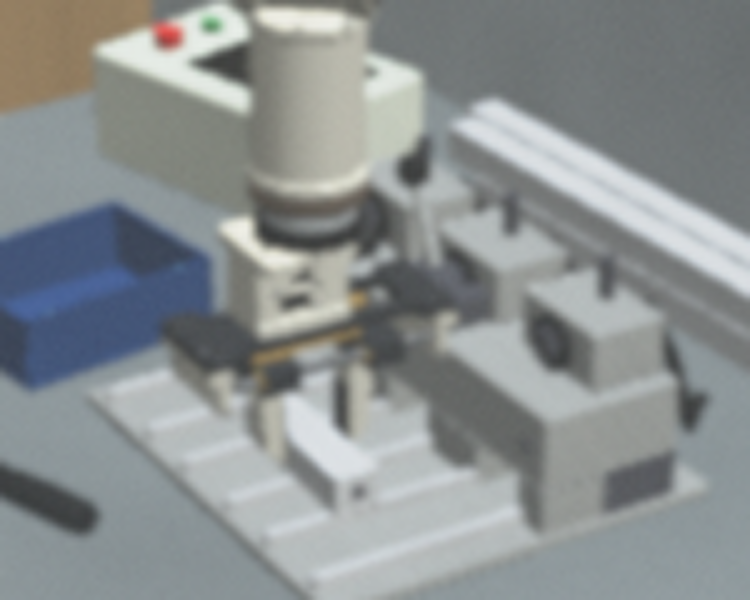

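servo_tool(targets=[[[0,0,0,0,0,0,1],[0,0,0,0,0,0,1],[0,0,0,0,0,0,1],[0,0,0,0,-15,0,1],[0,0,0,0,-30,0,1]]])

```text
clock: 3.75
ee_pos: [0.4827, 0.1437, 0.0387]
eef_rot: [-3.139, 0.001, 1.493]
contact_force: [0.5, 0.8, -0.3]
opening: 0.37
```

servo_tool(targets=[[[0,0,0,0,-10,0,1],[0,0,0,0,-10,0,1],[0,0,0,0,-10,0,-0.2],[0,0,0,0,-10,0,-0.2],[0,0,0,0,-10,0,-0.2]]])

```text
clock: 4.38
ee_pos: [0.4731, 0.1444, 0.0387]
eef_rot: [-3.139, 0.0, 1.493]
contact_force: [-0.0, -0.7, -0.1]
opening: 0.591
```

servo_tool(targets=[[[0,0,0,1,0,8,-0.2],[0,0,0,1,0,14,-0.2],[0,0,0,1,0,14,1],[0,0,0,1,0,14,1],[0,0,0,1,0,14,1]]])

```text
clock: 5.0
ee_pos: [0.473, 0.1455, 0.0248]
eef_rot: [-3.139, 0.0, 1.493]
contact_force: [0.2, -0.5, -2.1]
opening: 0.369
```

servo_tool(targets=[[[0,0,0,0,0,0,1],[0,0,0,0,0,0,1],[0,0,0,0,0,-30,1],[0,0,0,0,0,-70,1],[0,0,0,0,0,-110,1]]])

```text
clock: 5.62
ee_pos: [0.4729, 0.1454, 0.1357]
eef_rot: [-3.138, 0.0, 1.493]
contact_force: [2.2, -0.1, -2.0]
opening: 0.368
```

```bash
python3 - <<'E'
from h import *
tool([0.502,0.4444,0.14],np.radians(85.6)); print(sense()['joint_positions'].round(2))
b=np.array([[0.581,0.519],[0.5906,0.3916],[0.4214,0.3604],[0.4138,0.5065]]);print(b.mean(0))
E
```

```text
t 5.62 pos [0.4729 0.1454 0.1357] rot [-179.8    0.    85.5] F [ 2.2 -0.1 -2. ] op 0.368
turn [-0.2  0.  -0.1] shift [300.4   5.7  -4.5]
[ 0.39  0.47 -0.91  2.    0.47  0.9  -0.85]
[0.5017   0.444375]
```

servo_tool(targets=[[[0,0,10,45,1,-10,1],[0,0,20,90,2,-15,1],[0,0,30,135,3,-15,1],[0,0,40,180,4,-15,1],[0,0,50,225,5,-15,1]]])

```text
clock: 6.25
ee_pos: [0.4954, 0.3704, 0.1503]
eef_rot: [-3.14, 0.004, 0.614]
contact_force: [0.6, 0.2, -1.8]
opening: 0.371
```

```bash
python3 - <<'E'
from h import *
tool([0.502,0.4444,0.14],np.radians(7.4)); print(sense()['joint_positions'].round(2))
E
```

```text
t 6.25 pos [0.4954 0.3704 0.1503] rot [-179.9    0.2   35.2] F [ 0.6  0.2 -1.8] op 0.371
turn [-0.   0.2 27.8] shift [ 48.1 -56.7  10.2]
[-0.2   0.59 -0.67  1.69  0.41  1.01 -1.97]
```

servo_tool(targets=[[[0,0,5,16,-19,0,1],[0,0,10,32,-38,0,1],[0,0,12,48,-56.7,0,1],[0,0,12,48,-56.7,20,1],[0,0,12,48,-56.7,40,1]]])

```text
clock: 6.88
ee_pos: [0.5014, 0.4426, 0.108]
eef_rot: [3.141, 0.006, 0.405]
contact_force: [0.1, -1.2, -2.3]
opening: 0.368
```

```bash
python3 - <<'E'
from h import *
tool([0.502,0.4444,0.02],np.radians(22)); print(sense()['joint_positions'].round(2))
a=shot('side','s3');crop(a,'s3_g',(200,120,350,240),5)
a=shot('top','t3');crop(a,'t3_g',(100,160,250,280),5)
E
```

```text
t 6.88 pos [0.5014 0.4426 0.108 ] rot [180.    0.3  23.2] F [ 0.1 -1.2 -2.3] op 0.368
turn [0.1 0.3 1.2] shift [ 1.8 -1.5 88. ]
[-0.37  0.7  -0.58  1.58  0.43  1.   -2.25]
```

View pics/s3_g.png

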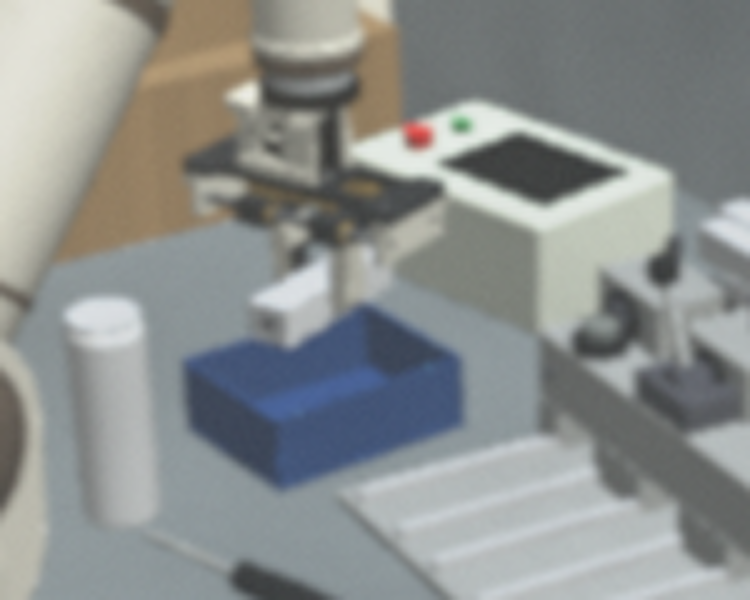

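View pics/t3_g.png

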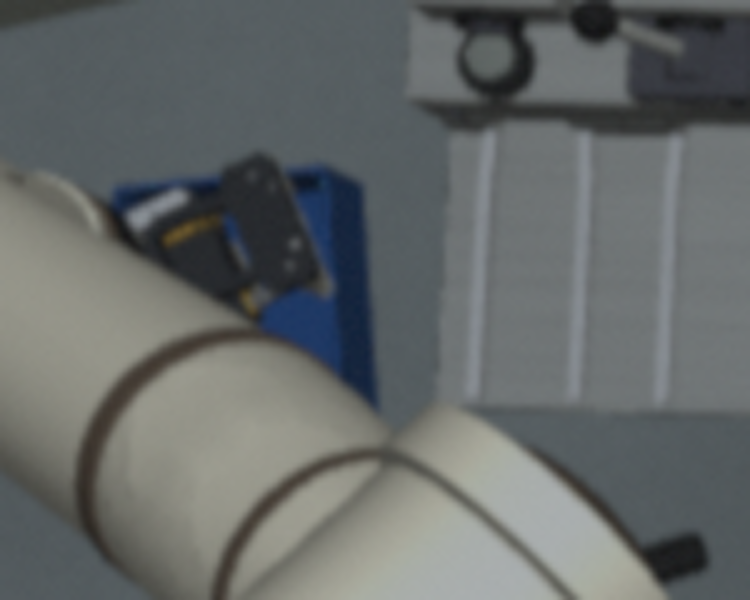

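servo_tool(targets=[[[0,0,1,2,-3,30,1],[0,0,1,2,-3,60,1],[0,0,1,2,-3,84,1],[0,0,1,2,-3,84,1],[0,0,1,2,-3,84,1]]])

```text
clock: 7.6
ee_pos: [0.5008, 0.4437, 0.0225]
eef_rot: [3.139, 0.01, 0.386]
contact_force: [0.1, -0.0, -1.1]
opening: 0.367
```

servo_tool(targets=[[[0,0,0,0,0,0,-0.2],[0,0,0,0,0,0,-0.2],[0,0,0,0,0,0,-0.2],[0,0,0,0,0,-40,-0.2],[0,0,0,0,0,-90,-0.2]]])

```text
clock: 8.22
ee_pos: [0.5007, 0.4434, 0.1123]
eef_rot: [3.139, 0.013, 0.387]
contact_force: [-0.3, 0.1, -0.4]
opening: 0.6
```

```bash
python3 - <<'E'
from h import *
print(sense()['joint_positions'].round(2))
tool([0.431,-0.199,0.20],np.radians(-43)); 
tool([0.431,-0.199,0.20],np.radians(137)); 
a=shot('side','s4');crop(a,'s4_g',(200,120,350,240),5)
E
```

```text
[-0.37  0.7  -0.58  1.57  0.43  1.01 -2.26]
t 8.22 pos [0.5007 0.4434 0.1123] rot [179.8   0.7  22.1] F [-0.3  0.1 -0.4] op 0.6
turn [ 0.6  0.5 65.1] shift [-307.8  569.   -82.1]
t 8.22 pos [0.5007 0.4434 0.1123] rot [179.8   0.7  22.1] F [-0.3  0.1 -0.4] op 0.6
turn [  -0.6    0.6 -114.8] shift [-307.8  569.   -82.1]
```

View pics/s4_g.png

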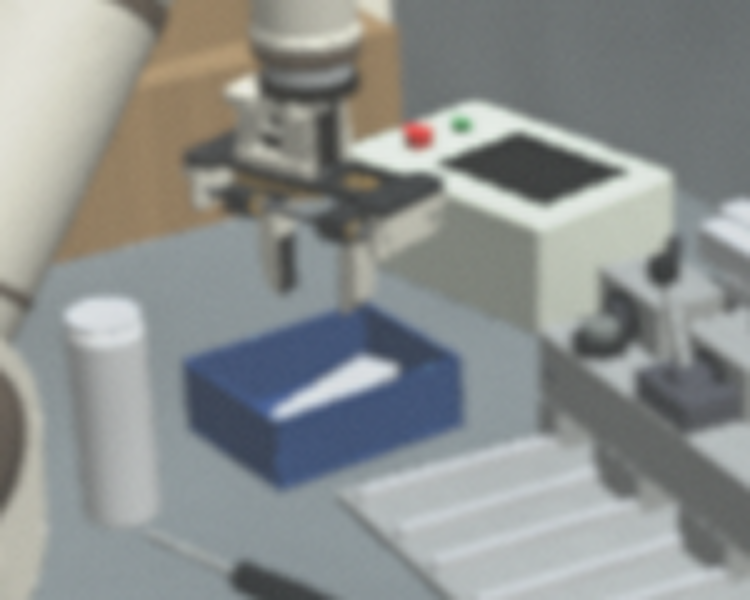

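servo_tool(targets=[[[0,0,-10,-15,25,-40,-1],[0,0,-20,-35,65,-80,-1],[0,0,-30,-62,115,-82,-1],[0,0,-40,-90,165,-82,-1],[0,0,-50,-120,220,-82,-1]]])

```text
clock: 8.9
ee_pos: [0.4759, 0.198, 0.2034]
eef_rot: [-3.141, -0.0, 1.263]
contact_force: [1.1, -1.8, 0.4]
opening: 0.997
```

```bash
python3 - <<'E'
from h import *
print(sense()['joint_positions'].round(2))
tool([0.431,-0.199,0.20],np.radians(137)); 
E
```

```text
[ 0.28  0.38 -0.89  1.9   0.35  1.02 -1.06]
t 8.9 pos [0.4759 0.198  0.2034] rot [-180.    -0.    72.4] F [ 1.1 -1.8  0.4] op 0.997
turn [ -0.   -0.  -64.6] shift [-391.9   77.5    3.2]
```

servo_tool(targets=[[[0,0,-10,-60,12,0,-1],[0,0,-20,-120,24,0,-1],[0,0,-30,-180,36,0,-1],[0,0,-40,-240,48,0,-1],[0,0,-50,-300,60,0,-1]]])

```text
clock: 9.52
ee_pos: [0.447, -0.0712, 0.2037]
eef_rot: [3.141, 0.001, 2.066]
contact_force: [0.4, 0.7, -0.4]
opening: 1.003
```

```bash
python3 - <<'E'
from h import *
print(sense()['joint_positions'].round(2))
tool([0.431,-0.199,0.20],np.radians(137)); 
E
```

```text
[ 1.03  0.29 -1.05  2.04  0.3   0.98  0.31]
t 9.53 pos [ 0.447  -0.0712  0.2037] rot [1.800e+02 1.000e-01 1.184e+02] F [ 0.4  0.7 -0.4] op 1.003
turn [  0.    0.1 -18.6] shift [-104.9  -74.8    3.8]
```

```bash
cat >> h.py <<'E'
def blanks(name=None):
    im=imaging.read_camera('top'); g=cv2.cvtColor(im,cv2.COLOR_RGB2GRAY); hs=cv2.cvtColor(im,cv2.COLOR_RGB2HSV)
    m=((g>125)&(hs[...,1]<60)).astype(np.uint8); m[:,:310]=0; m[:150]=0; m[:,500:]=0
    if name: crop(im,name,(310,150,500,290),4)
    for cc in cv2.findContours(m,cv2.RETR_EXTERNAL,cv2.CHAIN_APPROX_NONE)[0]:
        A=cv2.contourArea(cc)
        if A<150: continue
        r=cv2.minAreaRect(cc); w=onz('top',cv2.boxPoints(r)+0.3,.038); e=[np.linalg.norm(w[i]-w[i+1]) for i in (0,1)]; i=int(e[1]>e[0]); d=w[i+1]-w[i]
        print('A',A,'c',w.mean(0)[:2].round(4),'size',np.round(e,3),'axis',np.degrees(np.arctan2(d[1],d[0])).round(1))
E
python3 - <<'E'
from h import *
blanks('t5')
E
```

```text
A 619.0 c [-0.2087 -0.1671] size [0.138 0.049] axis -84.1
A 3406.5 c [-0.0719 -0.1625] size [0.151 0.197] axis -177.2
A 563.0 c [ 0.3538 -0.3484] size [0.077 0.098] axis -179.8
A 583.0 c [ 0.5118 -0.3991] size [0.134 0.042] axis -36.4
A 7824.0 c [ 0.3292 -0.1416] size [0.224 0.563] axis 177.8
```

View pics/t5.png

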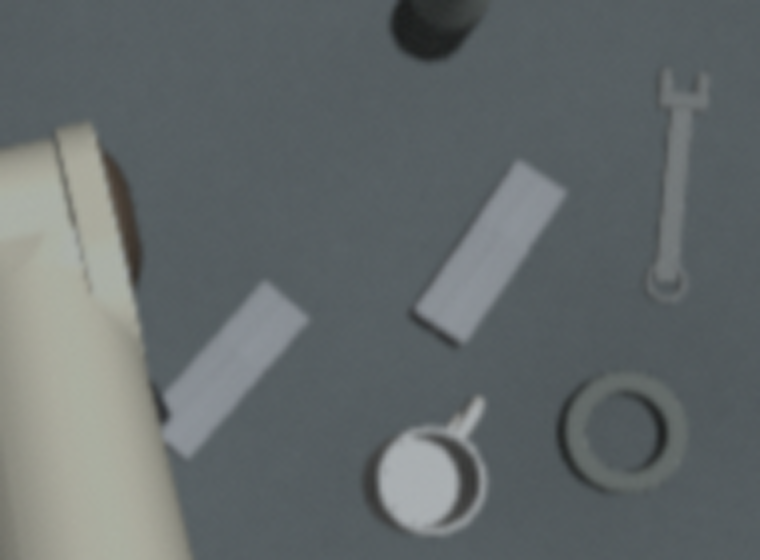

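servo_tool(targets=[[[0,0,-9,-40,-32,20,-1],[0,0,-18.6,-80,-64,40,-1],[0,0,-18.6,-97,-77,80,-1],[0,0,-18.6,-97,-77,110,-1],[0,0,-18.6,-97,-77,125,-1]]])

```text
clock: 10.2
ee_pos: [0.423, -0.2026, 0.0771]
eef_rot: [-3.137, -0.0, 2.391]
contact_force: [-0.6, -0.0, -0.3]
opening: 1.004
```

```bash
python3 - <<'E'
from h import *
print(sense()['joint_positions'].round(2))
tool([0.425,-0.193,0.018],np.radians(137)); 
a=shot('side','s6');crop(a,'s6_g',(290,200,440,320),5)
E
```

```text
[ 1.12  0.54 -0.89  2.1   0.61  0.78  0.67]
t 10.2 pos [ 0.423  -0.2026  0.0771] rot [-179.7   -0.   137. ] F [-0.6 -0.  -0.3] op 1.004
turn [-0.3 -0.   0. ] shift [ 5.1  8.7 59.1]
```

View pics/s6_g.png

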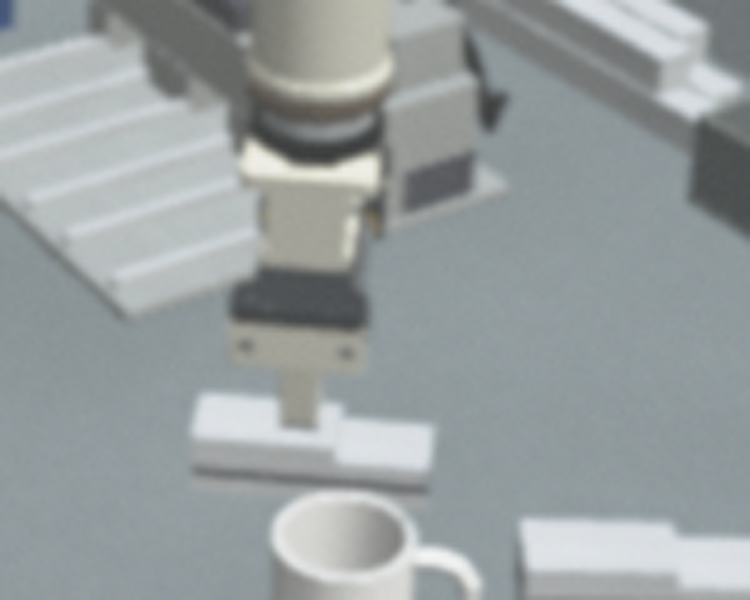

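servo_tool(targets=[[[0,0,0,5,8.7,10,-1],[0,0,0,5,8.7,30,-1],[0,0,0,5,8.7,50,-1],[0,0,0,5,8.7,59,-1],[0,0,0,5,8.7,59,0.5]]])

```text
clock: 10.88
ee_pos: [0.425, -0.1921, 0.0176]
eef_rot: [-3.137, -0.001, 2.393]
contact_force: [-1.4, 0.6, 0.8]
opening: 0.934
```

servo_tool(targets=[[[0,0,0,0,0,0,1],[0,0,0,0,0,0,1],[0,0,0,0,0,0,1],[0,0,0,0,0,0,1],[0,0,0,0,0,0,1]]])

```text
clock: 11.5
ee_pos: [0.4251, -0.1922, 0.0177]
eef_rot: [-3.137, -0.001, 2.393]
contact_force: [-0.0, -0.1, 2.1]
opening: 0.477
```

```bash
python3 - <<'E'
from h import *
print(sense()['joint_positions'].round(2))
tool([0.425,-0.193,0.018],np.radians(137)); 
a=np.radians(-3.226); O=np.array([0.6118,0.1646]); Rm=np.array([[np.cos(a),-np.sin(a)],[np.sin(a),np.cos(a)]])
print('blank c -100 lane2', O+Rm@[-.1,0],'lane1',O+Rm@[-.1,-.115])
E
```

```text
[ 1.01  0.63 -0.78  2.12  0.74  0.68  0.54]
t 11.5 pos [ 0.4251 -0.1922  0.0177] rot [-179.7   -0.   137.1] F [-0.  -0.1  2.1] op 0.477
turn [-0.3 -0.   0.1] shift [-0.5 -0.6 -0.2]
blank c -100 lane2 [0.51195847 0.17022746] lane1 [0.50548689 0.05540969]
```

servo_tool(targets=[[[0,0,0,0,0,-30,1],[0,0,0,0,0,-70,1],[0,0,0,0,0,-90,1],[0,0,0,0,0,-90,1]]])

```text
clock: 12.0
ee_pos: [0.426, -0.1925, 0.1085]
eef_rot: [-3.137, 0.002, 2.392]
contact_force: [-0.1, -0.2, -3.7]
opening: 0.478
```

```bash
cat >> h.py <<'E'
FA=np.radians(-3.226); FO=np.array([0.6118,0.1646]); FR=np.array([[np.cos(FA),-np.sin(FA)],[np.sin(FA),np.cos(FA)]])
def fx(x,y): return FO+FR@[x,y]
def ff(p): return FR.T@(np.array(p)[:2]-FO)
LY=176.8
def go(x,y,z,yaw=LY):
    p=fx(x,y); print('at fixture',(ff(sense()['ee_pos'])*1000).round(1)); return tool([p[0],p[1],z],np.radians(yaw))
E
python3 - <<'E'
from h import *
print(sense()['joint_positions'].round(2))
go(-.109,0,.10)
a=shot('side','s7');crop(a,'s7_g',(290,180,440,300),5)
E
```

```text
[ 1.15  0.49 -0.95  2.08  0.55  0.84  0.7 ]
at fixture [-165.4 -367. ]
t 12.0 pos [ 0.426  -0.1925  0.1085] rot [-1.797e+02  1.000e-01  1.371e+02] F [-0.1 -0.2 -3.7] op 0.478
turn [ -0.3  -0.  -39.7] shift [191.  318.4   6.8]
```

View pics/s7_g.png

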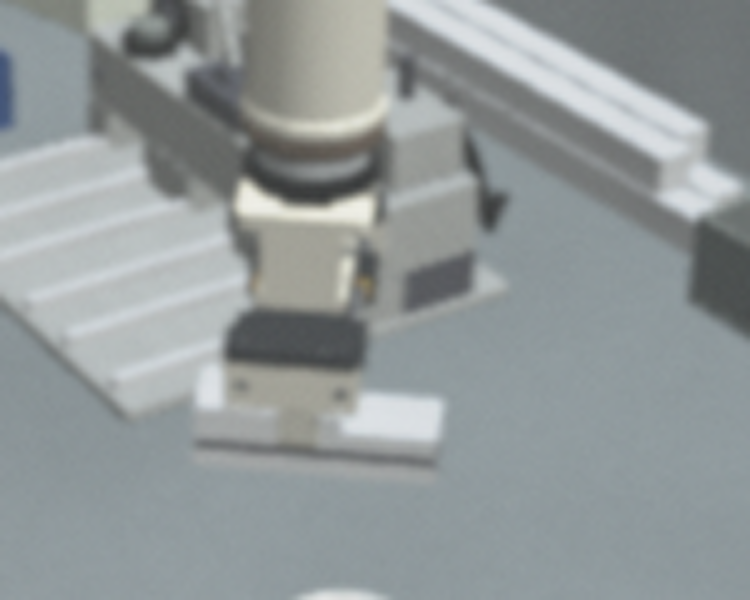

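servo_tool(targets=[[[0,0,-7,31,52,0,1],[0,0,-15,62,104,0,1],[0,0,-23,93,156,0,1],[0,0,-31,124,208,0,1],[0,0,-39.7,155,260,0,1]]])

```text
clock: 12.68
ee_pos: [0.4878, 0.1049, 0.1045]
eef_rot: [-3.137, -0.006, 3.09]
contact_force: [1.4, -0.3, -2.8]
opening: 0.472
```

```bash
python3 - <<'E'
from h import *
print(sense()['joint_positions'].round(2))
go(-.109,0,.10)
E
```

```text
[ 0.57  0.63 -1.07  2.01  0.7   0.94  0.65]
at fixture [-120.4  -66.6]
t 12.68 pos [0.4878 0.1049 0.1045] rot [-179.7   -0.3  177. ] F [ 1.4 -0.3 -2.8] op 0.472
turn [-0.3 -0.3  0.2] shift [-11.7  66.6   4.1]
```

servo_tool(targets=[[[-0.3,-0.3,0.2,-6,33,2,1],[-0.3,-0.3,0.2,-11.7,60,3,1],[-0.3,-0.3,0.2,-11.7,66.6,4,1],[-0.3,-0.3,0.2,-11.7,66.6,4,1],[-0.3,-0.3,0.2,-11.7,66.6,4,1]]])

```text
clock: 13.3
ee_pos: [0.5025, 0.169, 0.0994]
eef_rot: [-3.141, -0.002, 3.085]
contact_force: [0.8, -0.8, -3.3]
opening: 0.471
```

```bash
python3 - <<'E'
from h import *
print(sense()['joint_positions'].round(2))
go(-.109,0,.03)
a=shot('side','s8');crop(a,'s8_g',(240,130,400,270),5)
E
```

```text
[ 0.41  0.67 -1.03  1.94  0.72  0.96  0.54]
at fixture [-109.4   -1.7]
t 13.3 pos [0.5025 0.169  0.0994] rot [-1.799e+02 -1.000e-01  1.767e+02] F [ 0.8 -0.8 -3.3] op 0.471
turn [-0.1 -0.1 -0.1] shift [-0.5  1.8 69.4]
```

View pics/s8_g.png

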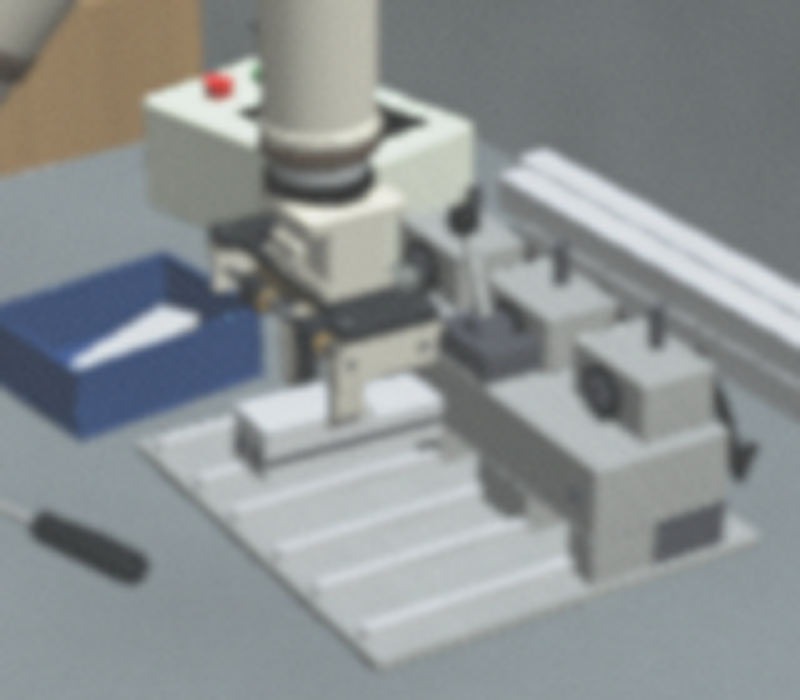

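servo_tool(targets=[[[0,0,-0.1,0,1.8,25,1],[0,0,-0.1,0,1.8,45,1],[0,0,-0.1,0,1.8,60,1],[0,0,-0.1,0,1.8,70,1],[0,0,-0.1,0,1.8,70,1]]])

```text
clock: 13.98
ee_pos: [0.5055, 0.1699, 0.0318]
eef_rot: [-3.139, 0.003, 3.086]
contact_force: [-1.4, -5.6, 16.9]
opening: 0.477
```

```bash
python3 - <<'E'
from h import *
go(-.055,0,.029); print(sense()['moment'])
E
```

```text
at fixture [-106.4   -0.7]
t 13.97 pos [0.5055 0.1699 0.0318] rot [-179.8    0.2  176.8] F [-1.4 -5.6 16.9] op 0.477
turn [-0.2  0.2 -0. ] shift [-51.4   0.7   2.9]
[-1.22758419  0.0313093   0.14276687]
```

```bash
python3 - <<'E'
from h import *
a=shot('side','s9');crop(a,'s9_g',(270,170,380,250),7)
E
```

```text
(no output)
```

View pics/s9_g.png

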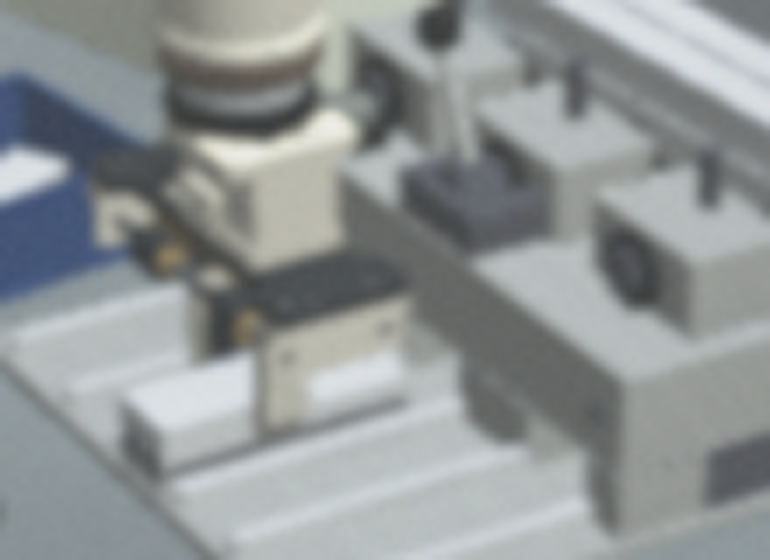

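servo_tool(targets=[[[0,0,0,0,0,0,0],[0,0,0,0,0,0,-0.2],[0,0,0,0,0,0,-0.2],[0,0,0,0,0,0,-0.2]]])

```text
clock: 14.52
ee_pos: [0.5052, 0.17, 0.0315]
eef_rot: [-3.139, 0.003, 3.086]
contact_force: [-0.1, -0.5, -0.1]
opening: 0.603
```

servo_tool(targets=[[[0,0,0,0,0,-30,-0.2],[0,0,0,0,0,-70,-0.5],[0,0,0,0,0,-110,-1],[0,0,0,100,0,-130,-1],[0,0,0,160,0,-130,-1]]])

```text
clock: 15.15
ee_pos: [0.3806, 0.1781, 0.1589]
eef_rot: [-3.14, 0.004, 3.085]
contact_force: [-0.7, 1.3, 1.3]
opening: 0.971
```

```bash
python3 - <<'E'
from h import *
go(-.055,0,.029); print(sense()['moment'])
a=shot('side','s10');crop(a,'s10_g',(270,170,380,250),7)
b=shot('top','t10');crop(b,'t10_g',(180,150,310,255),6)
E
```

```text
at fixture [-231.5    0.5]
t 15.15 pos [0.3806 0.1781 0.1589] rot [-179.9    0.2  176.8] F [-0.7  1.3  1.3] op 0.971
turn [-0.1  0.2 -0. ] shift [-176.    -0.3  130.6]
[ 0.12574509 -0.13707966 -0.01743736]
```

View pics/s10_g.png

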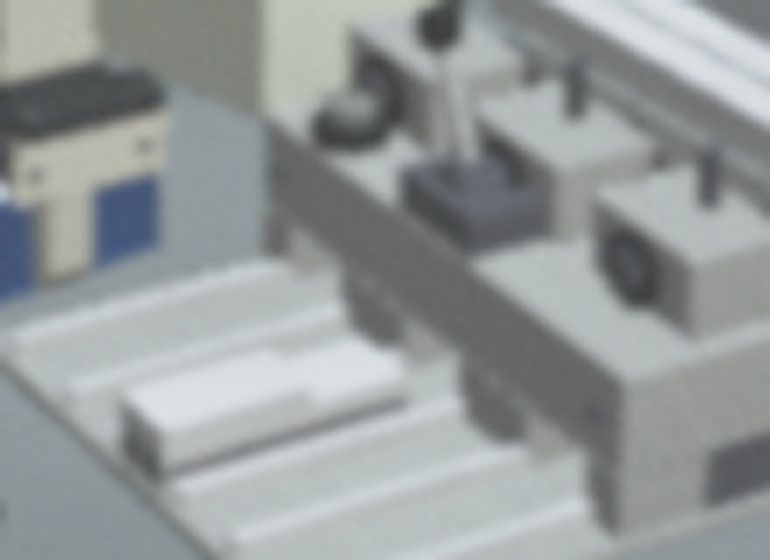

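View pics/t10_g.png

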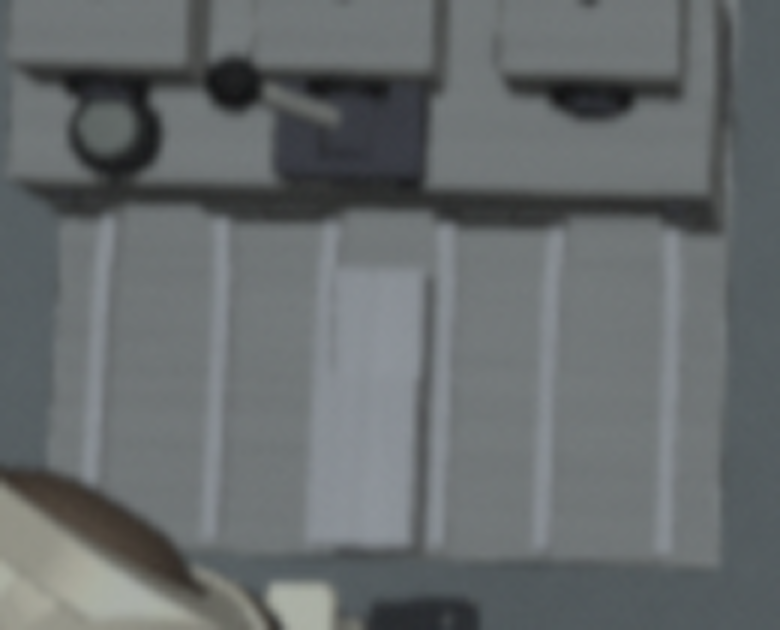

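```bash
python3 - <<'E'
from h import *
for n,uv,z in (('rear',[[305,545],[412,546]],.05),('front',[[338,267],[425,268]],.04)):
    w=onz('top',np.array(uv)/6+[180,150],z); print(n,[(ff(p)*1000).round(1) for p in w])
for uv,z in (([[128,400],[165,432]],.05),([[165,475]],.01)):
    w=onz('side',np.array(uv)/7+[270,170],z); print([(ff(p)*1000).round(1) for p in w])
E
```

```text
rear [array([-168.9,   25.9]), array([-167.9,  -27. ])]
front [array([-28.1,  18.4]), array([-27.6, -25.3])]
[array([-169.4,    8.8]), array([-168.9,  -27.7])]
[array([-157. ,   -4.1])]
```

```bash
python3 - <<'E'
from h import *
for x,y in ((-.168,-.025),(-.168,-.022),(-.168,.022),(-.028,-.022)):
  p=fx(x,y)
  for z in (.01,.014,.02,.04,.05): print(x,y,z,((proj('side',[[*p,z]])-[270,170])*7).round(0))
E
```

```text
-0.168 -0.025 0.01 [[166. 500.]]
-0.168 -0.025 0.014 [[166. 493.]]
-0.168 -0.025 0.02 [[166. 482.]]
-0.168 -0.025 0.04 [[164. 447.]]
-0.168 -0.025 0.05 [[164. 429.]]
-0.168 -0.022 0.01 [[163. 497.]]
-0.168 -0.022 0.014 [[163. 490.]]
-0.168 -0.022 0.02 [[163. 480.]]
-0.168 -0.022 0.04 [[161. 444.]]
-0.168 -0.022 0.05 [[161. 426.]]
-0.168 0.022 0.01 [[120. 458.]]
-0.168 0.022 0.014 [[120. 451.]]
-0.168 0.022 0.02 [[120. 440.]]
-0.168 0.022 0.04 [[118. 405.]]
-0.168 0.022 0.05 [[118. 388.]]
-0.028 -0.022 0.01 [[407. 422.]]
-0.028 -0.022 0.014 [[407. 415.]]
-0.028 -0.022 0.02 [[407. 405.]]
-0.028 -0.022 0.04 [[407. 370.]]
-0.028 -0.022 0.05 [[407. 353.]]
```

servo_tool(targets=[[[0,0,0,-10,-0.5,40,1],[0,0,0,-20,-0.5,80,1],[0,0,0,-30,-0.5,120,1],[0,0,0,-32,-0.5,135,1],[0,0,0,-32,-0.5,135,1]]])

```text
clock: 15.88
ee_pos: [0.4053, 0.1732, 0.0217]
eef_rot: [-3.132, -0.002, 3.093]
contact_force: [0.0, -0.0, 0.1]
opening: 0.503
```

servo_tool(targets=[[[0,0,0,0,0,0,1],[0,0,0,0,0,0,1],[0,0,0,0,0,0,1]]])

```text
clock: 16.25
ee_pos: [0.4059, 0.1732, 0.0225]
eef_rot: [-3.133, -0.001, 3.093]
contact_force: [-0.5, 0.7, 0.1]
opening: 0.179
```

```bash
python3 - <<'E'
from h import *
go(-.110,0,.025)
a=shot('side','s11');crop(a,'s11_g',(260,170,370,250),7)
E
```

```text
at fixture [-206.   -3.]
t 16.25 pos [0.4059 0.1732 0.0225] rot [-1.795e+02 -1.000e-01  1.772e+02] F [-0.5  0.7  0.1] op 0.179
turn [-0.5 -0.1  0.4] shift [-96.1   2.3  -2.7]
```

View pics/s11_g.png

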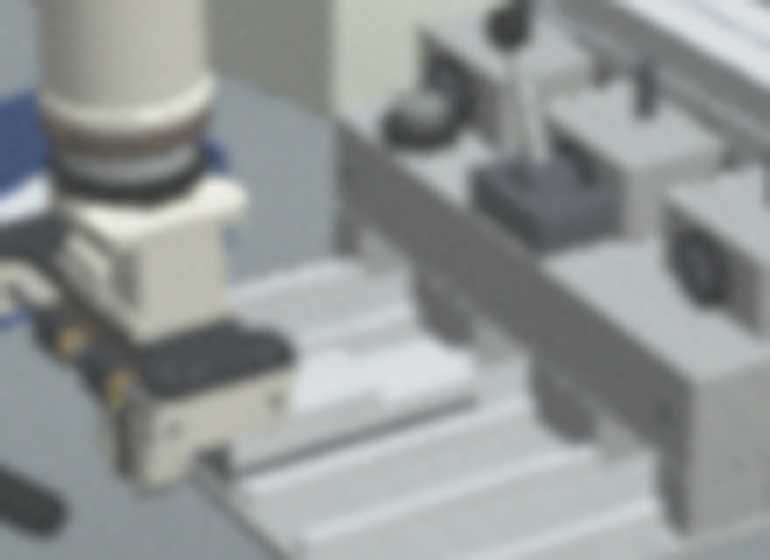

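servo_tool(targets=[[[-0.5,0,0.4,-10,2.3,-2.7,1],[-0.5,0,0.4,-25,2.3,-2.7,1],[-0.5,0,0.4,-38,2.3,-2.7,1],[-0.5,0,0.4,-50,2.3,-2.7,1],[-0.5,0,0.4,-60,2.3,-2.7,1]]])

```text
clock: 16.92
ee_pos: [0.4664, 0.1724, 0.0247]
eef_rot: [-3.141, -0.002, 3.085]
contact_force: [-3.1, 0.3, 1.7]
opening: 0.005
```

```bash
python3 - <<'E'
from h import *
go(-.10,0,.025)
a=shot('side','s12');crop(a,'s12_g',(260,170,370,250),7)
E
```

```text
at fixture [-145.6   -0.3]
t 16.93 pos [0.4664 0.1724 0.0247] rot [-1.800e+02 -1.000e-01  1.768e+02] F [-3.1  0.3  1.7] op 0.005
turn [-0.  -0.1 -0. ] shift [-45.6   0.4  -0.4]
```

View pics/s12_g.png

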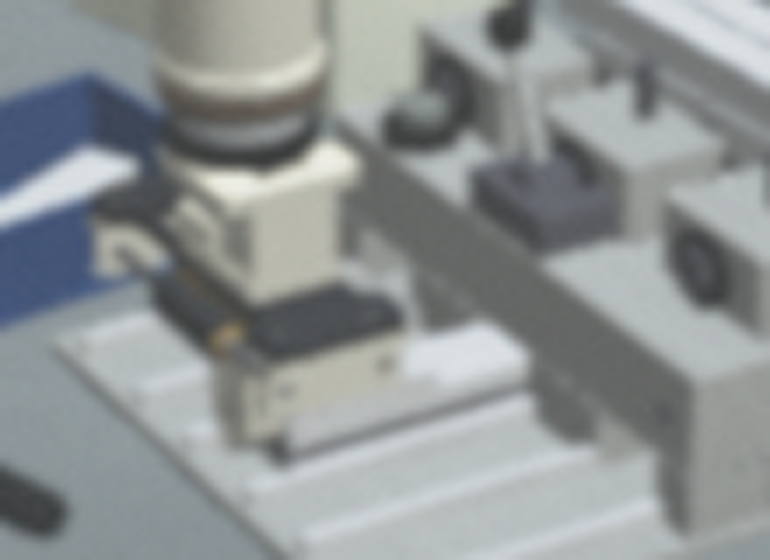

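servo_tool(targets=[[[0,0,0,-8,0.4,0,1],[0,0,0,-16,0.4,0,1],[0,0,0,-24,0.4,0,1],[0,0,0,-32,0.4,0,1],[0,0,0,-38,0.4,0,1]]])

```text
clock: 17.6
ee_pos: [0.5065, 0.1705, 0.0248]
eef_rot: [3.141, -0.0, 3.084]
contact_force: [-1.2, 0.5, -0.2]
opening: 0.003
```

servo_tool(targets=[[[0,0,0,-2,0,0,1],[0,0,0,-4,0,0,1],[0,0,0,-6,0,0,1]]])

```text
clock: 17.98
ee_pos: [0.5123, 0.1703, 0.0249]
eef_rot: [3.141, -0.001, 3.085]
contact_force: [-3.3, 0.4, 1.3]
opening: 0.005
```

```bash
python3 - <<'E'
from h import *
go(-.10,0,.025)
E
```

```text
at fixture [-99.7   0.1]
t 17.98 pos [0.5123 0.1703 0.0249] rot [180.   -0.  176.7] F [-3.3  0.4  1.3] op 0.005
turn [ 0.  -0.  -0.1] shift [ 0.3 -0.1 -0.1]
```

servo_tool(targets=[[[0,0,0,-2,0,0,1],[0,0,0,-4,0,0,1],[0,0,0,-4,0,0,1]]])

```text
clock: 18.35
ee_pos: [0.5122, 0.1703, 0.0245]
eef_rot: [-3.14, -0.007, 3.086]
contact_force: [-11.6, -0.4, 7.6]
opening: 0.002
```

servo_tool(targets=[[[0,0,0,-2,0,0,1],[0,0,0,-3,0,0,1],[0,0,0,5,0,0,1],[0,0,0,20,0,-10,1],[0,0,0,20,0,-60,1]]])

```text
clock: 18.98
ee_pos: [0.4892, 0.1707, 0.0835]
eef_rot: [-3.138, -0.012, 3.088]
contact_force: [0.9, 0.2, 0.9]
opening: 0.007
```

servo_tool(targets=[[[0,0,0,20,-20,-40,0],[0,0,10,30,-50,-80,-1],[0,0,20,35,-100,-110,-1],[0,0,30,40,-150,-110,-1],[0,0,38,45,-200,-110,-1]]])

```text
clock: 19.6
ee_pos: [0.4345, -0.0279, 0.1957]
eef_rot: [-3.131, -0.003, 2.42]
contact_force: [0.4, 0.0, 0.8]
opening: 0.499
```

```bash
python3 - <<'E'
from h import *
tool([0.5077,-0.3945,0.20],np.radians(143.5)); print(sense()['joint_positions'].round(2))
a=shot('side','s13');crop(a,'s13_g',(260,150,390,260),6)
blanks('t13'); crop(imaging.read_camera('top'),'t13_f',(170,140,310,255),5)
E
```

```text
t 19.6 pos [ 0.4345 -0.0279  0.1957] rot [-179.4   -0.2  138.6] F [0.4 0.  0.8] op 0.499
turn [-0.6 -0.2 -4.9] shift [-297.2 -226.8   -2.8]
[ 0.99  0.29 -1.12  2.07  0.33  0.98  0.54]
A 230.0 c [-0.2272 -0.1835] size [0.027 0.132] axis -90.9
A 250.5 c [-0.2227 -0.28  ] size [0.046 0.058] axis -161.1
A 600.5 c [-0.192  -0.1569] size [0.136 0.047] axis -80.1
A 3291.5 c [-0.0596 -0.1416] size [0.152 0.193] axis -171.2
A 565.0 c [ 0.3538 -0.3484] size [0.077 0.098] axis -179.8
A 4766.0 c [ 0.3081 -0.0541] size [0.144 0.528] axis -166.2
A 589.0 c [ 0.5121 -0.3992] size [0.135 0.042] axis -36.6
```

View pics/s13_g.png

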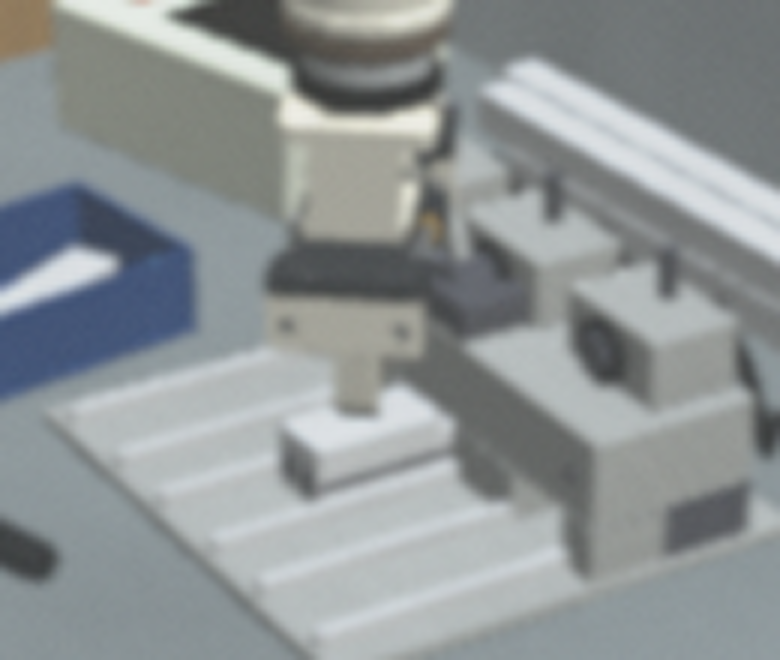

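View pics/t13.png

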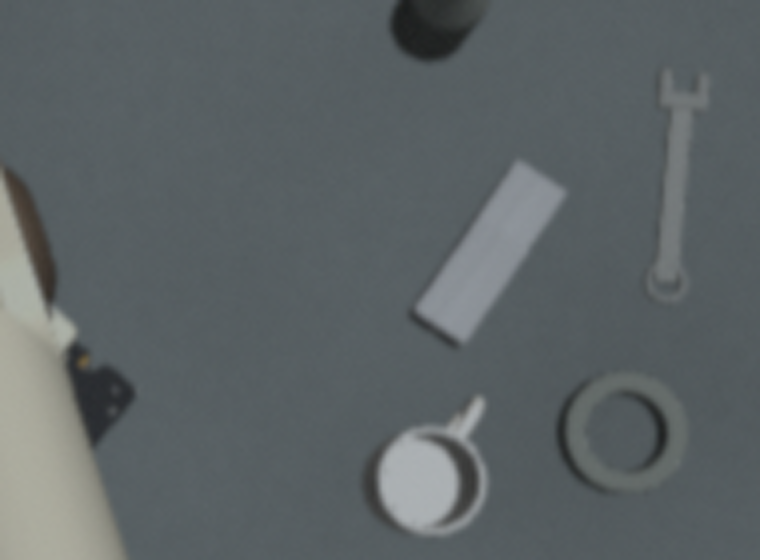

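servo_tool(targets=[[[-0.6,0,-5,-45,-34,0,-1],[-0.6,0,-5,-92,-70,0,-1],[-0.6,0,-5,-140,-106,0,-1],[-0.6,0,-5,-188,-142,0,-1],[-0.6,0,-5,-236,-180,0,-1]]])

```text
clock: 20.38
ee_pos: [0.4933, -0.3204, 0.1968]
eef_rot: [-3.141, -0.004, 2.509]
contact_force: [0.5, 0.7, -0.4]
opening: 0.999
```

```bash
python3 - <<'E'
from h import *
tool([0.5072,-0.395,0.07],np.radians(143.4)); print(sense()['joint_positions'].round(2))
E
```

```text
t 20.38 pos [ 0.4933 -0.3204  0.1968] rot [-180.    -0.2  143.8] F [ 0.5  0.7 -0.4] op 0.999
turn [-0.  -0.2  0.4] shift [-55.8 -51.9 126.6]
[ 1.23  0.57 -0.96  1.73  0.51  1.12  1.05]
```

servo_tool(targets=[[[0,0,0.4,-28,-26,20,-1],[0,0,0.4,-56,-52,60,-1],[0,0,0.4,-56,-52,100,-1],[0,0,0.4,-56,-52,122,-1],[0,0,0.4,-56,-52,122,-1]]])

```text
clock: 21.0
ee_pos: [0.5073, -0.3928, 0.0735]
eef_rot: [3.141, -0.007, 2.505]
contact_force: [-0.1, -0.2, 0.2]
opening: 1.001
```

```bash
python3 - <<'E'
from h import *
tool([0.5072,-0.395,0.014],np.radians(143.4)); 
a=shot('side','s14');crop(a,'s14_g',(340,230,480,350),5)
E
```

```text
t 21.0 pos [ 0.5073 -0.3928  0.0735] rot [180.   -0.4 143.5] F [-0.1 -0.2  0.2] op 1.001
turn [ 0.  -0.4  0.1] shift [-1.6 -1.9 59.5]
```

View pics/s14_g.png

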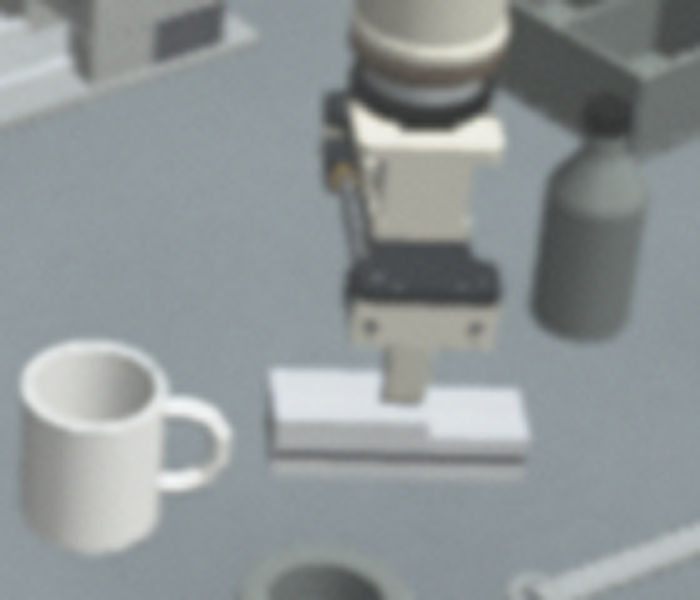

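servo_tool(targets=[[[0,-0.4,0,-1.6,-1.9,20,-1],[0,-0.4,0,-1.6,-1.9,45,-1],[0,-0.4,0,-1.6,-1.9,57.5,-1],[0,-0.4,0,-1.6,-1.9,57.5,1],[0,-0.4,0,-1.6,-1.9,57.5,1]]])

```text
clock: 21.68
ee_pos: [0.5088, -0.396, 0.0179]
eef_rot: [3.141, 0.003, 2.505]
contact_force: [0.2, 0.9, -0.0]
opening: 0.829
```

servo_tool(targets=[[[0,0,0,0,0,0,1],[0,0,0,0,0,0,1],[0,0,0,0,0,0,1],[0,0,0,0,0,0,1]]])

```text
clock: 22.18
ee_pos: [0.5093, -0.3957, 0.0183]
eef_rot: [3.14, 0.004, 2.505]
contact_force: [0.8, 1.6, 2.2]
opening: 0.475
```

```bash
python3 - <<'E'
from h import *
tool([0.5072,-0.395,0.014],np.radians(143.4)); 
E
```

```text
t 22.18 pos [ 0.5093 -0.3957  0.0183] rot [179.9   0.2 143.5] F [0.8 1.6 2.2] op 0.475
turn [0.1 0.2 0.1] shift [ 2.1 -0.7  4.3]
```

servo_tool(targets=[[[0,0,0,0,0,0,1],[0,0,0,0,0,-30,1],[0,0,0,0,0,-70,1],[0,0,0,0,0,-95,1],[0,0,0,0,0,-95,1]]])

```text
clock: 22.8
ee_pos: [0.5099, -0.3964, 0.115]
eef_rot: [3.141, 0.007, 2.505]
contact_force: [1.4, 1.0, -2.6]
opening: 0.474
```

```bash
python3 - <<'E'
from h import *
go(-.107,-.115,.11); print(sense()['joint_positions'].round(2))
E
```

```text
at fixture [ -70.2 -565.8]
t 22.8 pos [ 0.5099 -0.3964  0.115 ] rot [180.    0.4 143.5] F [ 1.4  1.  -2.6] op 0.474
turn [ -0.1   0.4 -33.3] shift [278.1 356.8   3.2]
[ 1.2   0.74 -0.86  1.65  0.63  1.04  1.08]
```

servo_tool(targets=[[[0,0,-4,30,38,0,1],[0,0,-10,64,82,0,1],[0,0,-16,98,126,0,1],[0,0,-22,132,170,0,1],[0,0,-28,166,213,0,1]]])

```text
clock: 23.42
ee_pos: [0.5016, -0.1248, 0.1124]
eef_rot: [-3.139, 0.005, 2.997]
contact_force: [1.8, 0.8, -2.8]
opening: 0.476
```

```bash
python3 - <<'E'
from h import *
go(-.107,-.115,.11); print(sense()['joint_positions'].round(2))
E
```

```text
at fixture [ -93.7 -295.2]
t 23.43 pos [ 0.5016 -0.1248  0.1124] rot [-179.9    0.3  171.7] F [ 1.8  0.8 -2.8] op 0.476
turn [-0.2  0.3 -5.1] shift [ 29.2 178.3   1.8]
[ 1.    0.62 -1.04  1.97  0.67  0.94  1.04]
```

servo_tool(targets=[[[-0.2,0.3,-3,10,55,0,1],[-0.2,0.3,-5.1,19,110,0,1],[-0.2,0.3,-5.1,29,160,0,1],[-0.2,0.3,-5.1,29,178,0,1],[-0.2,0.3,-5.1,29,178,0,1]]])

```text
clock: 24.05
ee_pos: [0.4977, 0.0572, 0.1108]
eef_rot: [3.14, -0.002, 3.089]
contact_force: [0.0, -0.2, -3.4]
opening: 0.48
```

```bash
python3 - <<'E'
from h import *
go(-.107,-.115,.030); print(sense()['joint_positions'].round(2))
a=shot('side','s15');crop(a,'s15_g',(260,150,400,270),5)
E
```

```text
at fixture [-107.9 -113.7]
t 24.05 pos [0.4977 0.0572 0.1108] rot [ 1.799e+02 -1.000e-01  1.770e+02] F [ 0.  -0.2 -3.4] op 0.48
turn [ 0.1 -0.1  0.2] shift [-1.1 -1.4 80.8]
[ 0.67  0.61 -1.06  2.    0.67  0.93  0.77]
```

View pics/s15_g.png

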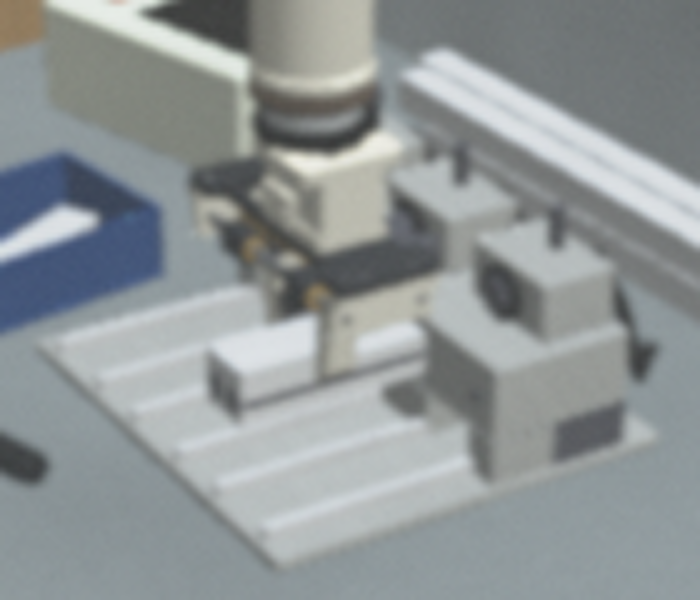

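servo_tool(targets=[[[0,0,0.2,-1,-1.4,30,1],[0,0,0.2,-1,-1.4,55,1],[0,0,0.2,-1,-1.4,70,1],[0,0,0.2,-1,-1.4,79,1],[0,0,0.2,-1,-1.4,80,1]]])

```text
clock: 24.72
ee_pos: [0.4984, 0.0536, 0.0304]
eef_rot: [3.141, -0.003, 3.083]
contact_force: [0.5, 0.0, -3.1]
opening: 0.48
```

```bash
python3 - <<'E'
from h import *
go(-.107,-.115,.029); print(sense()['joint_positions'].round(2))
E
```

```text
at fixture [-107.  -117.2]
t 24.73 pos [0.4984 0.0536 0.0304] rot [180.   -0.2 176.6] F [ 0.5  0.  -3.1] op 0.48
turn [ 0.  -0.2 -0.2] shift [0.  2.2 1.4]
[ 0.57  0.72 -0.92  2.04  0.81  0.81  0.66]
```

Hanging free about 2 mm above the floor; centre it, set it down, release and get behind it.

servo_tool(targets=[[[0,0,0,0,2.2,0,1],[0,0,0,0,2.2,1.5,1],[0,0,0,0,2.2,1.5,0],[0,0,0,0,2.2,1.5,-0.2],[0,0,0,0,2.2,1.5,-0.2]]])

```text
clock: 25.35
ee_pos: [0.4988, 0.0559, 0.0292]
eef_rot: [3.141, -0.002, 3.083]
contact_force: [-0.6, 0.6, -0.4]
opening: 0.598
```

servo_tool(targets=[[[0,0,0,0,0,0,-0.2],[0,0,0,0,0,-30,-0.2],[0,0,0,0,0,-80,-0.2],[0,0,0,40,0,-80,1],[0,0,0,90,0,-80,1]]])

```text
clock: 25.98
ee_pos: [0.4094, 0.0616, 0.1101]
eef_rot: [3.14, -0.0, 3.082]
contact_force: [-0.5, 0.9, -0.2]
opening: 0.429
```

```bash
python3 - <<'E'
from h import *
go(-.20,-.115,.025); print(sense()['joint_positions'].round(2))
a=shot('side','s16');crop(a,'s16_g',(260,170,370,270),7)
E
```

```text
at fixture [-196.2 -114.3]
t 25.98 pos [0.4094 0.0616 0.1101] rot [179.9  -0.  176.6] F [-0.5  0.9 -0.2] op 0.429
turn [ 0.1 -0.  -0.2] shift [ 3.7 -0.9 85.1]
[ 0.77  0.48 -1.15  2.2   0.6   0.83  0.74]
```

View pics/s16_g.png

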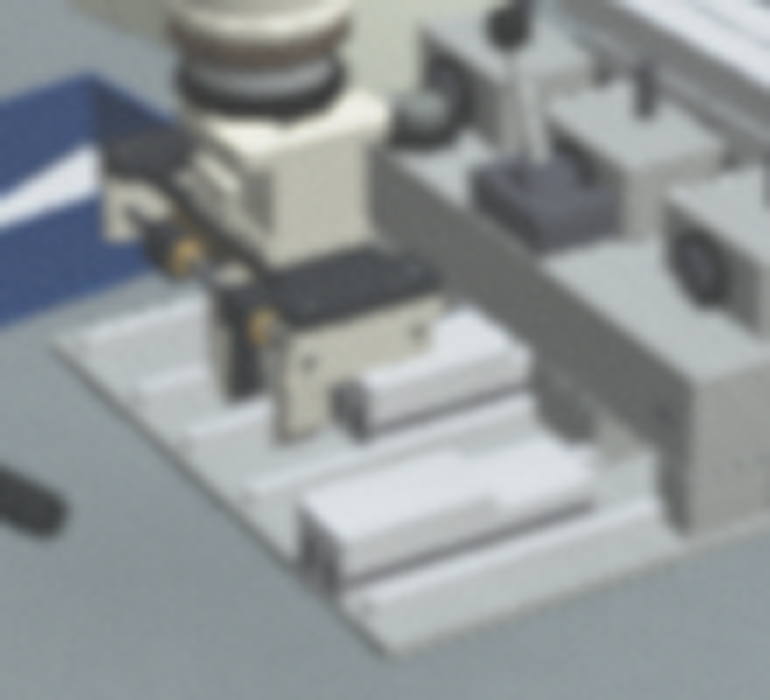

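servo_tool(targets=[[[0,0,0,4,-1,0,1],[0,0,0,6,-1,30,1],[0,0,0,6,-1,60,1],[0,0,0,6,-1,83,1],[0,0,0,6,-1,83,1]]])

```text
clock: 26.65
ee_pos: [0.3924, 0.0602, 0.024]
eef_rot: [-3.138, -0.013, 3.087]
contact_force: [-0.9, 0.3, 0.4]
opening: 0.006
```

```bash
python3 - <<'E'
from h import *
go(-.14,-.115,.025); print(sense()['joint_positions'].round(2))
E
```

```text
at fixture [-213.2 -116.5]
t 26.65 pos [0.3924 0.0602 0.024 ] rot [-179.8   -0.7  176.9] F [-0.9  0.3  0.4] op 0.006
turn [-0.2 -0.7  0.1] shift [-73.2   1.4  -2. ]
[ 0.58  0.6  -0.94  2.27  0.82  0.68  0.55]
```

servo_tool(targets=[[[0,-0.5,0,-15,1.4,-1.5,1],[0,-0.5,0,-28,1.4,-1.5,1],[0,-0.5,0,-40,1.4,-1.5,1],[0,-0.5,0,-53,1.4,-1.5,1],[0,-0.5,0,-66,1.4,-1.5,1]]])

```text
clock: 27.28
ee_pos: [0.4591, 0.0579, 0.0247]
eef_rot: [-3.138, -0.004, 3.087]
contact_force: [-2.2, 0.2, 1.7]
opening: 0.008
```

```bash
python3 - <<'E'
from h import *
go(-.1,-.115,.025); print(sense()['joint_positions'].round(2))
E
```

```text
at fixture [-146.4 -115.2]
t 27.27 pos [0.4591 0.0579 0.0247] rot [-179.8   -0.2  176.9] F [-2.2  0.2  1.7] op 0.008
turn [-0.2 -0.2  0.1] shift [-46.4   0.1  -0.5]
[ 0.56  0.68 -0.92  2.13  0.82  0.75  0.61]
```

servo_tool(targets=[[[0,0,0,-9,0,0,1],[0,0,0,-18,0,0,1],[0,0,0,-27,0,0,1],[0,0,0,-36,0,0,1],[0,0,0,-42,0,0,1]]])

```text
clock: 27.9
ee_pos: [0.5017, 0.0555, 0.0245]
eef_rot: [-3.138, -0.004, 3.087]
contact_force: [-2.1, -0.1, 1.8]
opening: 0.002
```

servo_tool(targets=[[[0,0,0,-3,0,0,1],[0,0,0,-6,0,0,1],[0,0,0,-8,0,0,1],[0,0,0,-8,0,0,1]]])

```text
clock: 28.4
ee_pos: [0.5055, 0.0553, 0.0238]
eef_rot: [-3.136, -0.011, 3.088]
contact_force: [-11.0, 0.2, 7.9]
opening: 0.004
```

```bash
python3 - <<'E'
from h import *
go(-.1,-.115,.025)
E
```

```text
at fixture [-100.  -115.1]
t 28.4 pos [0.5055 0.0553 0.0238] rot [-179.7   -0.6  176.9] F [-11.    0.2   7.9] op 0.004
turn [-0.3 -0.6  0.1] shift [ 0.   0.1 -1.2]
```

servo_tool(targets=[[[0,0,0,-3,0,0,1],[0,0,0,-4,0,0,1],[0,0,0,5,0,0,1],[0,0,0,25,0,-10,1],[0,0,0,25,0,-60,1]]])

```text
clock: 29.02
ee_pos: [0.4781, 0.0564, 0.0827]
eef_rot: [-3.135, -0.016, 3.089]
contact_force: [1.8, -0.9, 0.4]
opening: 0.006
```

servo_tool(targets=[[[0,0,0,40,0,-50,1],[0,0,0,60,0,-110,1],[0,0,0,60,0,-160,1],[0,0,0,60,0,-170,1],[0,0,0,60,0,-170,1]]])

```text
clock: 29.65
ee_pos: [0.4216, 0.0597, 0.2538]
eef_rot: [-3.134, -0.014, 3.087]
contact_force: [-0.4, -0.4, -0.9]
opening: 0.005
```

```bash
python3 - <<'E'
from h import *
go(-.2,-.115,.25); print(sense()['joint_positions'].round(2))
a=shot('side','s17');crop(a,'s17_g',(260,150,400,260),5)
b=shot('top','t17');crop(b,'t17_g',(170,120,310,255),5)
E
```

```text
at fixture [-184.  -115.4]
t 29.65 pos [0.4216 0.0597 0.2538] rot [-179.5   -0.8  176.9] F [-0.4 -0.4 -0.9] op 0.005
turn [-0.5 -0.8  0.1] shift [15.9  0.5  4. ]
[ 1.06  0.27 -1.42  2.02  0.3   1.12  1.02]
```

View pics/s17_g.png

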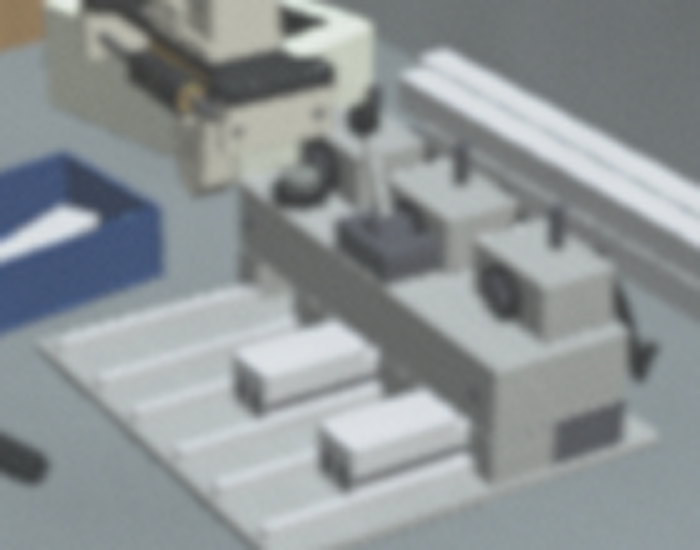

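View pics/t17_g.png

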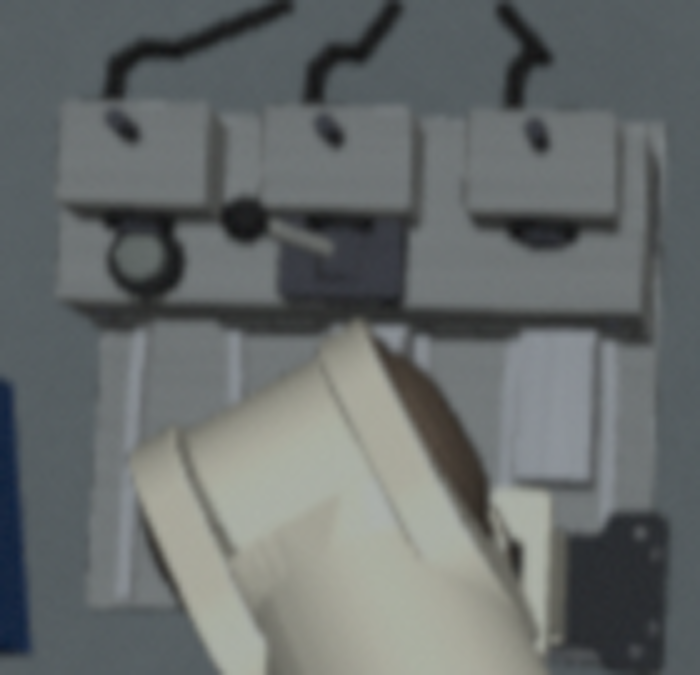

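View pics/t17.png

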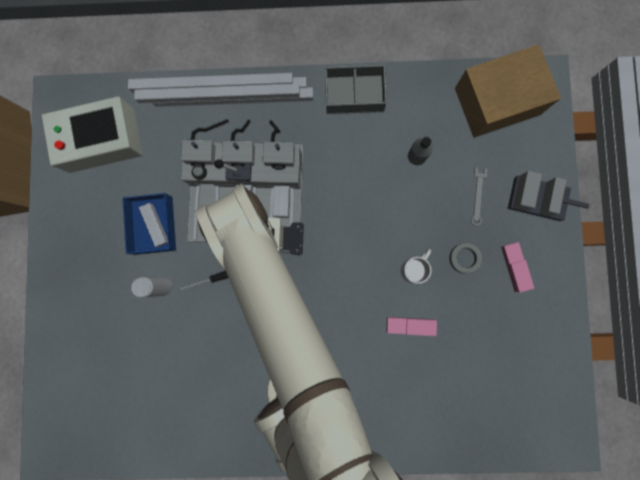

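```bash
cat >> h.py <<'E'
def tri(ut,us):
    o1,d1=ray('top',ut); o2,d2=ray('side',us); d1=d1[0];d2=d2[0]
    A=np.c_[d1,-d2]; t=np.linalg.lstsq(A,o2-o1,rcond=None)[0]; p=o1+d1*t[0]; q=o2+d2*t[1]; return (p+q)/2, np.linalg.norm(p-q)
E
python3 - <<'E'
from h import *
for n,ut,us in (('knob',[245,219],[366,110]),('base',[330,248],[378,205]),('button',[146,258],[301,183])):
    p,e=tri(np.array(ut)/5+[170,120],np.array(us)/5+[260,150]); print(n,p.round(4),'gap',e.round(4),'fix',(ff(p)*1000).round(1))
p,e=tri([219,163.8],[333.2,172])
E
```

```text
knob [0.637  0.1937 0.2015] gap 0.0014 fix [23.5 30.5]
base [0.6316 0.1638 0.1426] gap 0.0068 fix [19.8  0.3]
button [0.6394 0.2747 0.1128] gap 0.0012 fix [ 21.4 111.5]
```

```bash
python3 - <<'E'
from h import *
go(.024,.085,.25)
E
```

```text
at fixture [-185.3 -115.3]
t 29.75 pos [0.4203 0.0599 0.2525] rot [-179.6   -1.   176.9] F [-0.5 -0.5  0.1] op 0.005
turn [-0.4 -1.   0.1] shift [-209.9  199.7   -2.5]
```

servo_tool(targets=[[[0,-0.5,0,-30,40,-2,1],[0,-1,0,-75,80,-2,1],[0,-1,0,-120,120,-2,1],[0,-1,0,-165,160,-2,1],[0,-1,0,-210,200,-2,1]]])

```text
clock: 30.38
ee_pos: [0.6412, 0.2499, 0.2457]
eef_rot: [-3.132, -0.003, 3.089]
contact_force: [1.0, -0.3, 1.8]
opening: 0.003
```

servo_tool(targets=[[[0,0,0,0,0,0,1],[0,0,0,0,0,0,1]]])

```text
clock: 30.62
ee_pos: [0.6395, 0.2507, 0.2424]
eef_rot: [-3.13, -0.008, 3.092]
contact_force: [-0.0, -0.7, 0.5]
opening: 0.006
```

```bash
python3 - <<'E'
from h import *
go(.024,.085,.178); print(sense()['joint_positions'].round(2))
a=shot('side','s18');crop(a,'s18_g',(260,100,400,240),5)
E
```

```text
at fixture [22.8 87.6]
t 30.62 pos [0.6395 0.2507 0.2424] rot [-179.3   -0.5  177.2] F [-0.  -0.7  0.5] op 0.006
turn [-0.7 -0.5  0.4] shift [-1.7 -1.8 64.4]
[ 0.19  0.74 -1.01  1.4   0.63  1.35  0.68]
```

View pics/s18_g.png

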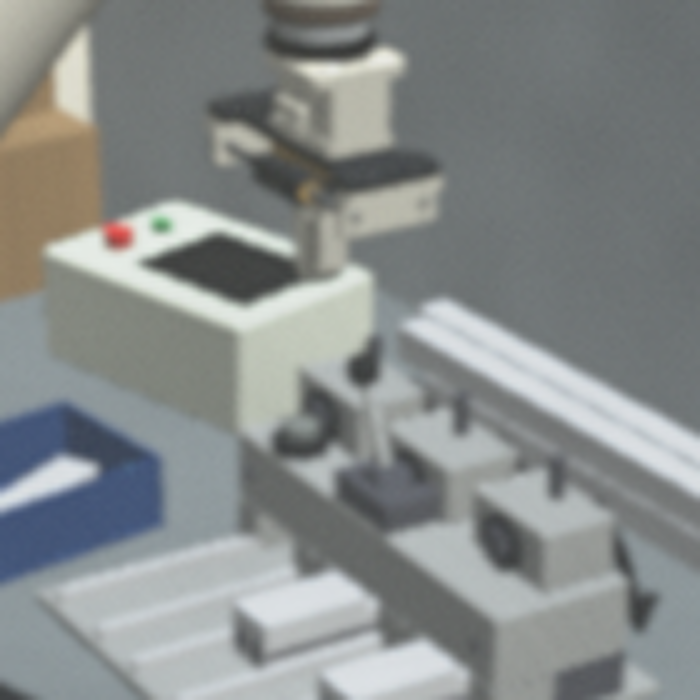

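servo_tool(targets=[[[-0.7,-0.5,0.4,-1.7,-1.8,25,1],[-0.7,-0.5,0.4,-1.7,-1.8,50,1],[-0.7,-0.5,0.4,-1.7,-1.8,62,1],[-0.7,-0.5,0.4,-1.7,-10,62,1],[-0.7,-0.5,0.4,-1.7,-25,62,1]]])

```text
clock: 31.3
ee_pos: [0.64, 0.2243, 0.1832]
eef_rot: [3.139, 0.004, 3.085]
contact_force: [-0.6, 2.2, 2.1]
opening: 0.003
```

```bash
python3 - <<'E'
from h import *
go(.024,0,.178)
a=shot('side','s19');crop(a,'s19_g',(280,120,390,220),6)
E
```

```text
at fixture [24.8 61.2]
t 31.3 pos [0.64   0.2243 0.1832] rot [179.9   0.2 176.7] F [-0.6  2.2  2.1] op 0.003
turn [ 0.1  0.2 -0.1] shift [  0.8 -61.2   5.1]
```

View pics/s19_g.png

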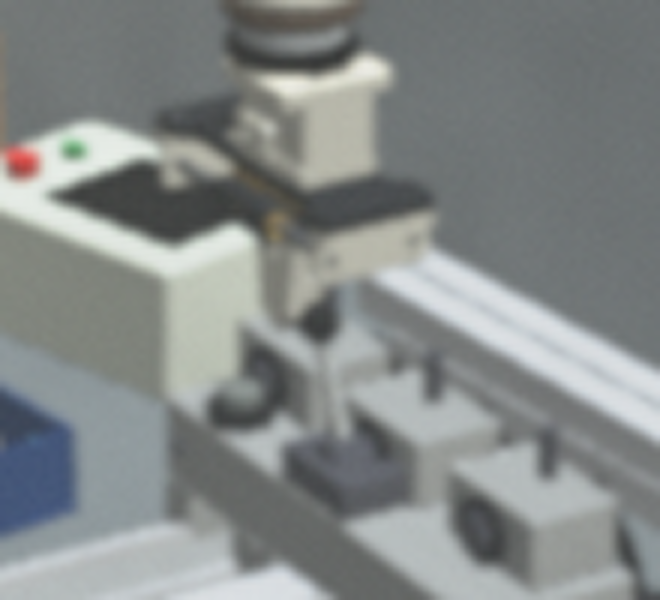

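In contact with the knob (2 N). Push on to the right.

servo_tool(targets=[[[0,0,0,0.8,-12,2,1],[0,0,0,0.8,-24,2,1],[0,0,0,0.8,-36,2,1],[0,0,0,0.8,-48,2,1],[0,0,0,0.8,-58,2,1]]])

```text
clock: 31.98
ee_pos: [0.6365, 0.1621, 0.1808]
eef_rot: [-3.141, 0.004, 3.081]
contact_force: [0.6, 1.4, 0.3]
opening: -0.001
```

servo_tool(targets=[[[0,0,0,0,-5,0,1],[0,0,0,0,-10,0,1],[0,0,0,0,-15,0,1]]])

```text
clock: 32.35
ee_pos: [0.6354, 0.1539, 0.1814]
eef_rot: [3.131, 0.005, 3.086]
contact_force: [3.0, 17.4, -4.0]
opening: 0.005
```

```bash
python3 - <<'E'
from h import *
go(.024,0,.178)
a=shot('side','s20');crop(a,'s20_g',(280,120,390,220),6)
b=shot('top','t20');crop(b,'t20_g',(170,120,310,255),5)
E
```

```text
at fixture [24.1 -9.3]
t 32.35 pos [0.6354 0.1539 0.1814] rot [179.4   0.3 176.8] F [ 3.  17.4 -4. ] op 0.005
turn [0.6 0.3 0. ] shift [0.1 9.3 3.5]
```

View pics/s20_g.png

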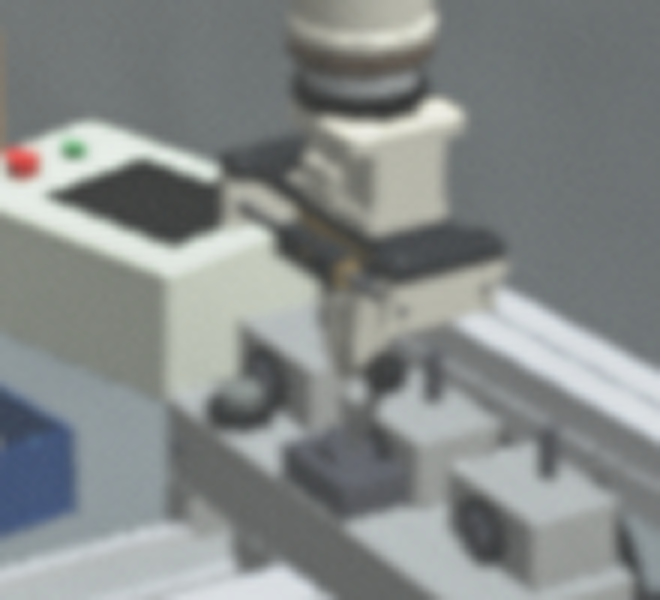

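servo_tool(targets=[[[0,0,0,0,10,0,1],[0,0,0,0,30,-20,1],[0,0,0,0,60,-60,1],[0,0,0,0,100,-60,1],[0,0,0,0,121,-60,1]]])

```text
clock: 33.08
ee_pos: [0.641, 0.2772, 0.2437]
eef_rot: [3.131, 0.006, 3.089]
contact_force: [0.2, -0.2, -1.4]
opening: 0.01
```

```bash
python3 - <<'E'
from h import *
go(.0215,.1115,.15)
a=shot('side','s21');crop(a,'s21_g',(260,150,380,260),6)
b=shot('top','t21');crop(b,'t21_g',(170,120,310,255),5)
E
```

```text
at fixture [ 22.8 114. ]
t 33.08 pos [0.641  0.2772 0.2437] rot [179.4   0.3 177. ] F [ 0.2 -0.2 -1.4] op 0.01
turn [0.6 0.3 0.2] shift [ 1.9 -3.5 93.7]
```

View pics/s21_g.png

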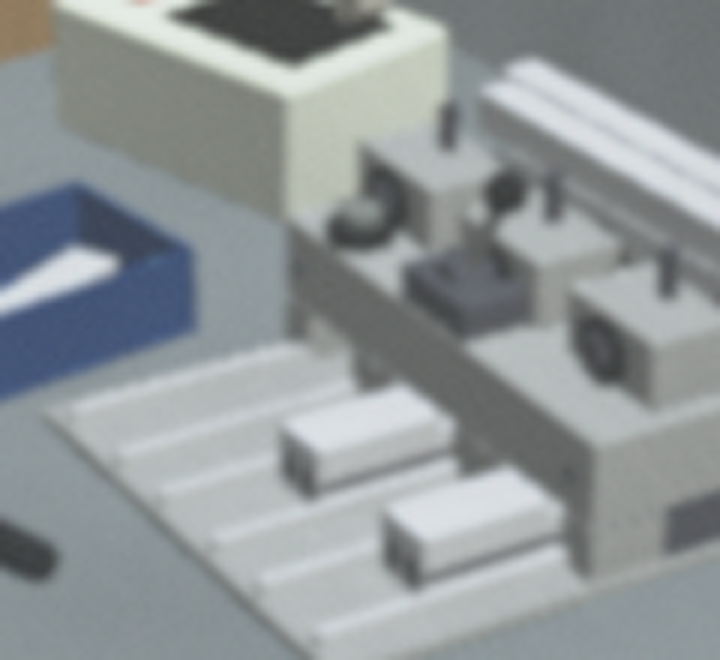

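View pics/t21_g.png

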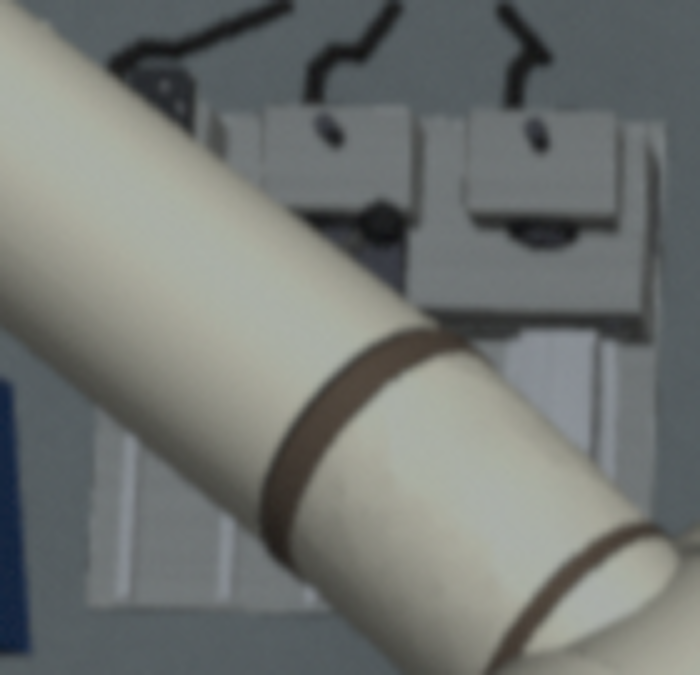

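```bash
python3 - <<'E'
from h import *
p,e=tri(np.array([381,222])/5+[170,120],np.array([505,188])/6+[260,150]); print(p.round(4),e.round(4),(ff(p)*1000).round(1))
for y,z in ((30.5,201.5),(ff(p)[1]*1000,p[2]*1000)):
    for pz in (120,127,133): print(round(y,1),pz,np.arctan2(y,z-pz).round(3), np.hypot(y,z-pz).round(1))
# rear edges of blanks
for n,uv in (('mid',[[283,433],[318,465]]),('right',[[387,518],[422,550]])):
    w=onz('side',np.array(uv)/6+[260,150],.05); print(n,[(ff(q)*1000).round(1) for q in w])
E
```

```text
[0.6338 0.1233 0.1945] 0.0011 [ 24.3 -40. ]
30.5 120 0.358 87.0
30.5 127 0.389 80.5
30.5 133 0.419 75.0
-40.0 120 -0.493 84.5
-40.0 127 -0.535 78.4
-40.0 133 -0.577 73.3
mid [array([-96.9,   5.1]), array([-98.5, -37.3])]
right [array([ -95.8, -107.9]), array([ -97.4, -147. ])]
```

```bash
python3 - <<'E'
from h import *
im=cv2.imread('pics/s21.png')[:,:,::-1]
c=cv2.resize(im[190:260,290:370],None,fx=9,fy=9,interpolation=cv2.INTER_CUBIC).copy()
for ly in (0,-.115):
  for x,y,z in ((-.09,.022,.05),(-.09,-.022,.05),(-.09,-.022,.01),(-.005,-.022,.05),(-.005,.022,.05),(-.09,.022,.02)):
    q=((proj('side',[[*fx(x,ly+y),z]])[0]+.5-[290,190])*9).astype(int); cv2.circle(c,tuple(int(v) for v in q),4,(255,0,0),-1)
cv2.imwrite('pics/ov.png',c[:,:,::-1])
E
```

```text
(no output)
```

View pics/ov.png

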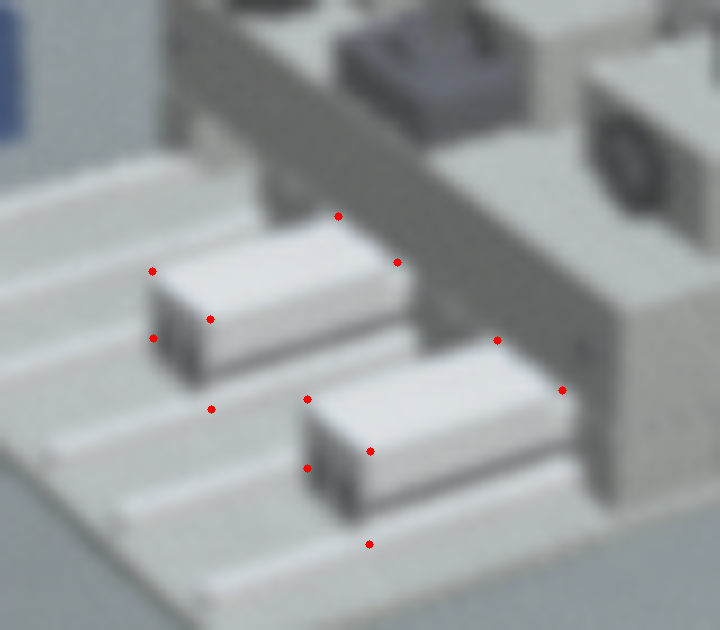

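servo_tool(targets=[[[0.6,0,0,1.5,-1,30,1],[0.6,0,0,1.5,-1,60,1],[0.6,0,0,1.5,-1,90,1],[0.6,0,0,1.5,-1,105,1],[0.6,0,0,1.5,-1,110,1]]])

```text
clock: 33.8
ee_pos: [0.6391, 0.2771, 0.1322]
eef_rot: [-3.141, 0.004, 3.09]
contact_force: [-0.7, 0.1, -0.2]
opening: 0.005
```

```bash
python3 - <<'E'
from h import *
go(.022,.1135,.12)
a=shot('side','s22');crop(a,'s22_g',(280,120,390,220),6)
E
```

```text
at fixture [ 21.  113.8]
t 33.8 pos [0.6391 0.2771 0.1322] rot [-180.     0.2  177.1] F [-0.7  0.1 -0.2] op 0.005
turn [-0.   0.2  0.3] shift [-1.  -0.3 12.2]
```

View pics/s22_g.png

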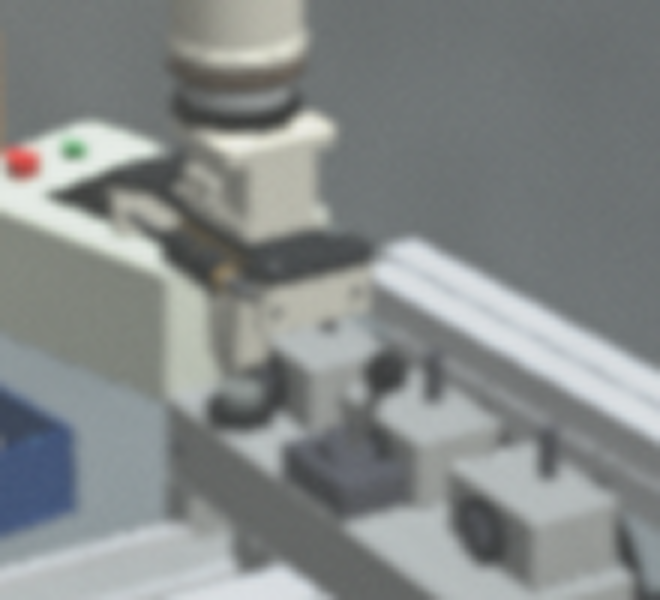

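servo_tool(targets=[[[0,0,0,-1,0,4,1],[0,0,0,-1,0,7,1],[0,0,0,-1,0,9,1]]])

```text
clock: 34.22
ee_pos: [0.6405, 0.2776, 0.1238]
eef_rot: [3.141, 0.005, 3.09]
contact_force: [-0.5, -0.4, -0.5]
opening: 0.007
```

servo_tool(targets=[[[0,0,0,0,0,2,1],[0,0,0,0,0,4,1]]])

```text
clock: 34.48
ee_pos: [0.6405, 0.2777, 0.1201]
eef_rot: [3.141, 0.005, 3.09]
contact_force: [-0.0, 0.1, 2.5]
opening: 0.006
```

servo_tool(targets=[[[0,0,0,0,0,2,1],[0,0,0,0,0,3,1]]])

```text
clock: 34.72
ee_pos: [0.6405, 0.2777, 0.1174]
eef_rot: [3.141, 0.005, 3.09]
contact_force: [-1.7, -1.2, 4.3]
opening: 0.004
```

servo_tool(targets=[[[0,0,0,0,0,2,1],[0,0,0,0,0,3,1],[0,0,0,0,0,3,1]]])

```text
clock: 35.1
ee_pos: [0.6406, 0.2777, 0.1163]
eef_rot: [-3.141, 0.006, 3.09]
contact_force: [-4.1, -2.7, 13.6]
opening: 0.008
```

servo_tool(targets=[[[0,0,0,0,0,2,1],[0,0,0,0,0,3,1],[0,0,0,0,0,3,1]]])

```text
clock: 35.48
ee_pos: [0.6406, 0.2777, 0.1161]
eef_rot: [-3.14, 0.007, 3.09]
contact_force: [-6.7, -4.7, 18.9]
opening: 0.004
```

servo_tool(targets=[[[0,0,0,0,0,2,1],[0,0,0,0,0,3,1]]])

```text
clock: 35.72
ee_pos: [0.6406, 0.2777, 0.116]
eef_rot: [-3.139, 0.008, 3.09]
contact_force: [-7.5, -7.1, 23.0]
opening: 0.002
```

```bash
python3 - <<'E'
from h import *
go(.022,.1135,.12)
a=shot('side','s23');crop(a,'s23_g',(290,140,360,210),10)
E
```

```text
at fixture [ 22.4 114.6]
t 35.73 pos [0.6406 0.2777 0.116 ] rot [-179.9    0.5  177. ] F [-7.5 -7.1 23. ] op 0.002
turn [-0.1  0.5  0.2] shift [ 0.4 -1.1 -4. ]
```

View pics/s23_g.png

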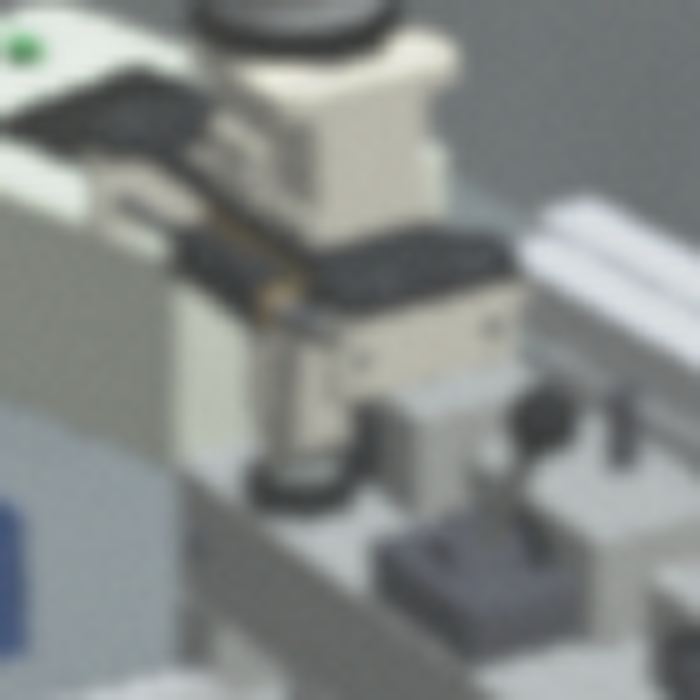

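servo_tool(targets=[[[0,0,0,0,0,-2,1]]])

```text
clock: 35.9
ee_pos: [0.6405, 0.2777, 0.119]
eef_rot: [-3.139, 0.008, 3.09]
contact_force: [-1.4, -0.6, 3.4]
opening: 0.009
```

servo_tool(targets=[[[0,0,0,0,0,-1.5,1]]])

```text
clock: 36.02
ee_pos: [0.6407, 0.2778, 0.1208]
eef_rot: [-3.139, 0.009, 3.09]
contact_force: [-0.8, -1.2, 1.6]
opening: 0.005
```

servo_tool(targets=[[[0,0,0,0,0,-1.5,1]]])

```text
clock: 36.15
ee_pos: [0.6407, 0.2778, 0.1221]
eef_rot: [-3.139, 0.009, 3.09]
contact_force: [-0.4, -0.2, 1.2]
opening: 0.001
```

servo_tool(targets=[[[0,0,0,0,0,-1.5,1]]])

```text
clock: 36.28
ee_pos: [0.6406, 0.2778, 0.123]
eef_rot: [-3.14, 0.009, 3.09]
contact_force: [1.0, -0.2, -0.3]
opening: 0.005
```

servo_tool(targets=[[[0,0,0,0,0,-1.5,1]]])

```text
clock: 36.4
ee_pos: [0.6405, 0.2778, 0.124]
eef_rot: [-3.14, 0.008, 3.09]
contact_force: [-0.1, -0.4, -0.4]
opening: 0.007
```

servo_tool(targets=[[[0,0,0,0,0,-1.5,1]]])

```text
clock: 36.52
ee_pos: [0.6405, 0.2777, 0.1252]
eef_rot: [-3.14, 0.008, 3.09]
contact_force: [-0.1, -0.3, 0.9]
opening: -0.0
```

servo_tool(targets=[[[0,0,0,0,0,-1.5,1]]])

```text
clock: 36.65
ee_pos: [0.6404, 0.2777, 0.1265]
eef_rot: [-3.14, 0.008, 3.09]
contact_force: [0.2, -0.3, -0.5]
opening: 0.004
```

servo_tool(targets=[[[0,0,0,0,0,-50,1],[0,0,0,0,0,-100,1],[0,0,0,40,20,-130,1],[0,0,0,90,60,-130,1],[0,0,0,90,60,-130,1]]])

```text
clock: 37.28
ee_pos: [0.5472, 0.3482, 0.2577]
eef_rot: [3.141, 0.008, 3.1]
contact_force: [0.2, -0.1, -0.4]
opening: 0.006
```

```bash
python3 - <<'E'
from h import *
print(sense()['joint_positions'].round(2), sense()['clock'])
a=shot('side','s24'); b=shot('top','t24')
c=cv2.resize(a[120:260,210:390],None,fx=4.4,fy=4.2,interpolation=cv2.INTER_CUBIC); cv2.imwrite('pics/s24_g.png',c[:,:,::-1])
E
```

```text
[ 0.08  0.66 -1.06  1.51  0.59  1.31  0.49] 37.275
```

View pics/s24_g.png

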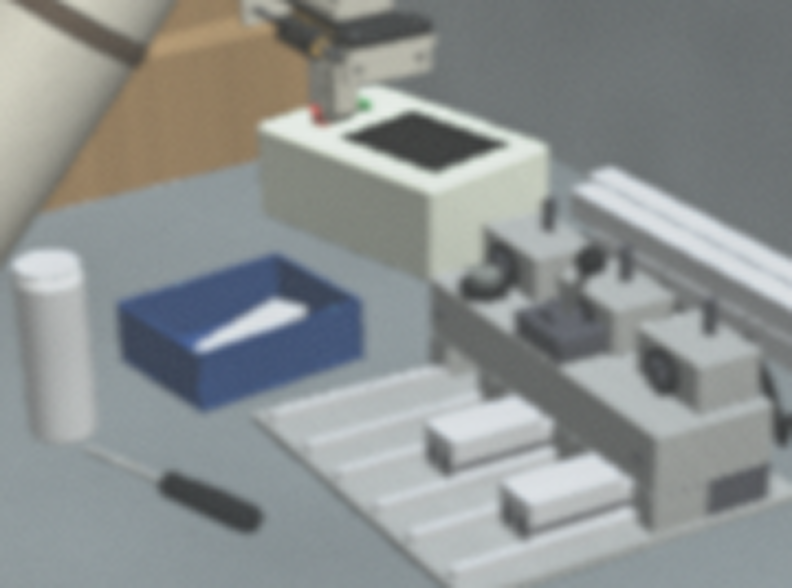

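View pics/t24.png

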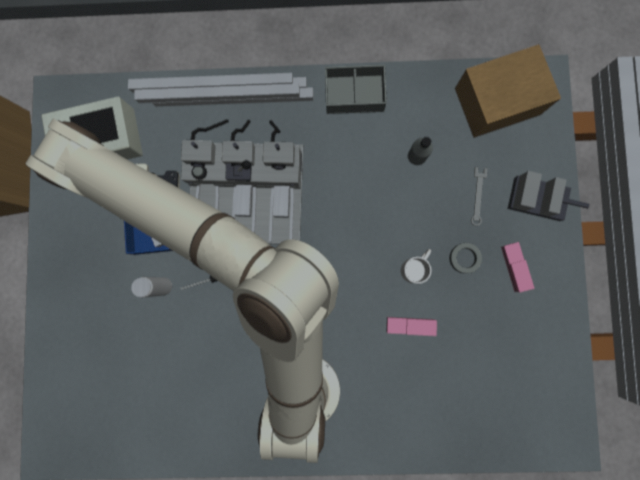

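View pics/s24.png

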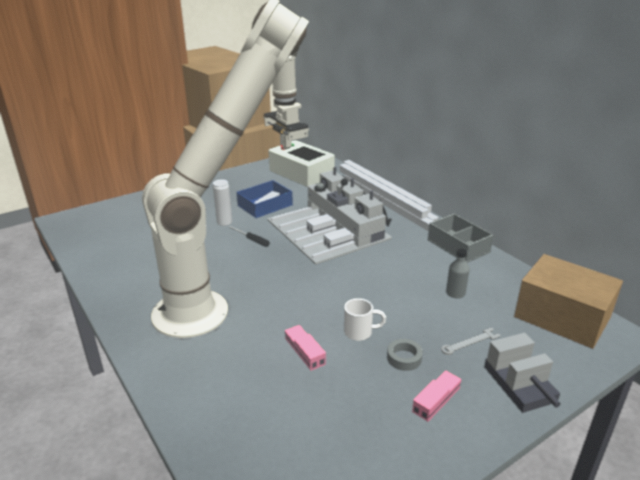

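```bash
python3 - <<'E'
from h import *
b=cv2.imread('pics/t24.png')[:,:,::-1]
c=cv2.resize(b[170:250,215:310],None,fx=8,fy=7,interpolation=cv2.INTER_CUBIC).copy()
for ly in (0,-.115):
  for y in (.022,-.022):
    q=(proj('top',[[*fx(-.09,ly+y),.05]])[0]+.5-[215,170])*[8,7]; cv2.circle(c,(int(q[0]),int(q[1])),4,(255,0,0),-1)
cv2.imwrite('pics/ov2.png',c[:,:,::-1])
E
```

```text
(no output)
```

View pics/ov2.png

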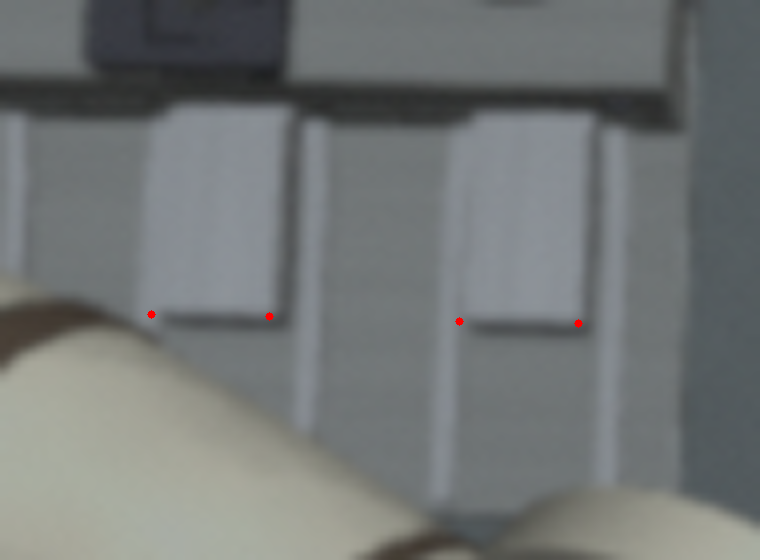

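The rear edges line up with the predicted home line, so both blanks are home. Handing in.

```bash
python3 - <<'E'
from plant import order, sense
print(order.close_job(), sense()['clock'])
E
```

```text
the job is handed in; nothing more can be done
the job is handed in; nothing more can be done
```

The job is done and handed in at about 37 s of the 210 s allowed. The hand-in reports no verdict.

**What I did:**
- **Offcut:** it is in the blue scrap bin.
- **Blanks:** only two were on the bench, and the side view showed both already had the low end forward. One is in the middle lane and one in the right-hand lane. I pushed each against the end stop until the force rose to about 11 N with no further movement.
- **Clamp lever:** thrown to the right until it met its stop, at 17 N.
- **Start button:** pressed after the clamp. It travelled about 6.2 mm to a hard stop, at 23 N, then I released it.

**Last checks:**
- The corners of both blanks match the predicted home positions in the side and top views, to about one or two pixels (roughly 3 mm per pixel).
- The lever tip sits about 40 mm right of the middle lane's line. The swing measured in the images was 0.85–1.0 rad, depending on the pivot height assumed, so I relied on the stop force for "fully over".
- The pink look-alikes and the other bench items look unmoved, and the arm was clear of everything.

**One disagreement:** the first blank touched the lane floor about 4 mm earlier than expected, probably because it slipped in the grip. It lay flat after release and slid home normally.

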